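Clamp a specimen carrier in the lever vice

TASK

Stand the rectangular metal specimen carrier block upright on the floor of the lever vice, in the gap between the fence and the rubber-faced jaw, its long sides along them and about midway along their length, and let go of it. Then swing the vice's lever by its upright handle, counter-clockwise seen from above, all the way to its end stop, feeling for the stop and never pressing on the vice or lever harder than about 25 N, so that the jaw clamps the block against the fence. Leave the lever there and do not shift the other things on the bench.

Things in the scene. Friction and masses are not known exactly. Their poses are not given: they have to be found in the camera images.
- block_center (a point): Centre of the loose specimen carrier: a plain aluminium block 50 (own x) x 36 (y) x 40 mm tall (z), 0.14 to 0.28 kg, with a round black inlay 24 mm wide on top; this point is 20 mm above its underside. Starts upright on the bench, in any of three places shared with two round mounts. Either end may go either way round.
- vice: Grey vice bolted to the bench: base plate 130 (x) x 220 (y, -165 to +55) x 20 mm high; origin on the bench, under the clamped block's centre. Fence face at y +18 mm, jaw faces it from -y and closes to +y; both 70 mm long along x, tops 38 mm up. Pocket open at both x ends. Guide rails 32 mm high at x +-45, y -75 to -15 mm. Clamped, the block's long side lies along x.
- pocket (a point): Where the block's centre best goes when set down in the open vice: 20 mm above the pocket floor, 40 mm above the bench, at (0, -3.5, 40) mm in the vice frame, axes as the vice's. There the block has at least 3 mm free towards fence and jaw. Clamping then slides it 3.5 mm to +y, against the fence.
- jaw_face (a point): Top front edge of the moving jaw, at the face of its sprung rubber pad (gives about 2 mm on clamping). Moves along the vice's y, 6 mm per radian of lever: y in the vice frame is -26.1 to -24.6 mm at the start, -16.2 mm with the lever at its end stop. Too small a travel to show exactly when the stop is reached.
- lever: Lever; origin on its vertical pivot axis, at (0, -110, 20) mm in the vice frame, own x along the arm to the handle. Arm 15 mm wide, top 55.5 mm above the bench. At the start it points within 35 degrees of the vice's -x. It turns counter-clockwise from above, 1.40 to 1.65 rad, to a hard stop. Stiff: about 0.3 N m, 4 N at the handle; stays where left.
- stop (a point): Nominal direction of the lever at its end stop: a point 85 mm from the pivot at (0, -195, 80) mm in the vice frame. The collar with the two steel stop pins was clamped by hand, so the real stop lies up to 0.36 rad to either side of this; its true place is not reported and must be felt.
- lever_grip (a point): Mid-height of the upright black handle at the end of the lever: a round post 16 mm in diameter, 85 mm from the pivot axis, free from 55.5 to 105.5 mm above the bench; this point is 80 mm above the bench.
- puck: Bystander: loose round black mount, 38 mm across, 24 mm tall; origin at its underside.
- ring_mount: Bystander: loose round aluminium mount, 48 mm across, 16 mm tall; origin at its underside.
- dropper: Bystander: small amber bottle, 36 mm across, 85 mm tall; origin at its underside.
- jar: Bystander: white jar, 60 mm across, 70 mm tall; origin at its underside.
- brush: Bystander: brush 170 mm long lying on the bench.
- dish: Bystander: low glass dish, 90 mm across, 18 mm high; origin at its underside.
- mouse: Bystander: round black computer mouse, 64 mm across, 32 mm high; origin at its underside.
Things that resemble listed ones, but are neither listed nor needed, are in the scene too. Leave any turquoise or yellow look-alike of the part that bears block_center alone.

How it is judged:
By the outcome, as a careful person would: the job done as asked, in the order asked, and still so for the second after the job is handed in, with the robot touching nothing.
It also fails if it takes over 72 s, if anything falls off the work surface, if the arm or the gripper's body presses on something with over 40 N, if the wrist force passes 120 N, or if a joint passes its speed limit or range.

ROBOT

A 6-joint arm with a two-finger parallel gripper is mounted at the origin on the work surface. World frame = base frame: x ahead of the robot, y to its left, z up, the work surface at z = 0. Lengths are in m, angles in rad, forces in N, time in s.
With the tool pointing down it reaches from about 0.375 to 0.925 m from the base axis. Payload 5.7 kg.
Tool frame: the origin (TCP) lies at the very end of the fingers, on their centre line; the grasp point (between the pads) lies 19 mm behind it; z points along the fingers, x is the direction in which the jaws open and shut, and the axes are right-handed (so a half turn about z gives the same grasp; the last joint's range is limited). The gripper opens to 88 mm and grips with 3 to 60 N. Pads are 20 mm wide; open, the fingers measure 115 mm over their backs; the gripper's body (75 mm by 178 mm) begins 61 mm behind the grasp point.
Start: joints at [1.222, 0.359, 1.51, -0, 1.272, -0.115], TCP at [0.139, 0.584, 0.202] pointing down, gripper open.
Joint ranges: [-2.97, 2.97], [-1.01, 2.36], [0.21, 2.38], [-0.96, 4.11], [0.2, 2.71], [-2.98, 2.98]. Speed limits (rad/s): [2.39, 2.39, 3.14, 3.14, 3.14, 3.14].

INTERFACE

Orientations are given as [roll, pitch, yaw] about the fixed x, y, z axes, in that order (R = Rz(yaw) Ry(pitch) Rx(roll)).
In Python, from cell import * gives the robot as it stands. The module is installed in compiled form; this text tells all that it offers.
- The arm moves only by the tool apply_moves, never from a script. Its argument "rows" is a list of rows, each a list of 7 numbers: the turn, a rotation vector about the tool's x, y, z in rad, then the shift along the tool's x, y, z in mm, then the closure, from -1 (fully open) to 1 (shut). In form: [[rx, ry, rz, x, y, z, grip], ...]. A call has 1 to 8 rows; each row is the pose to reach, as a shift and turn from the pose commanded when the call began, along the tool's axes at that moment; what a row does not reach only later rows make up. A row lasts 1/12 s, in which the tool goes at most 41.7 mm and 7.16 degrees, less where a joint would pass 70% of its speed; a pose out of reach is approached as far as the arm can. A call with a gripper value outside its range is refused whole. The fingers move at their own pace and stop on an object; the grip force is fixed at half the most. Time passes only in rows, so rows that repeat a pose let the fingers close. It gives the time, the measured TCP pose, the force and the opening at its end, in the units of the state.
- state(): the state, without advancing time (a new reading comes with each control period).
- snapshot(name): name is "scene" or "top"; returns (picture, depth): 400x640x3 uint8, blue, green, red; 400x640 float32, m along the optical axis (not along the pixel's ray), 0 where there is no reading.
- camera_params(name): a dict with "vertical_fov" (degrees; the focal length in pixels is half the picture's height over the tangent of half this angle, whatever the lens; pixels are square), "cx", "cy" (the principal point, pixels), "D" ([k1, k2, p1, p2, k3] as OpenCV has them; the pictures are not rectified), "camera_from_world" (4x4, takes a point from world to camera coordinates). Camera axes: x right, y up, looking along -z (the intrinsics and any distortion apply to the point x, -y, -z); pixel columns grow to the right and rows downward; lengths in m; the calibration is good to about 2 mm. A picture is of the moment at which its call begins. camera_params takes no time and is no camera call.
- hand_in(): hands the job in, once; it reports no verdict.
Trained networks look in the newest picture that a camera, given by its name, has taken for a name from the list of things; names that differ only in an ending like _2 or _b are one class to them, and where a whole thing is asked for, a point or a joint stands for the part that bears it (a point fixed in the world has none). Each returns a list of dicts, best first, with "confidence" (0 to 1); they miss things now and then, are a little off and sometimes report something else, mostly with a low value. They report only what shows in the picture. A call takes as long as a camera call. They do not tell look-alikes from the thing itself.
- trace(camera, name): "pixels" (400x640 bool, what is visible of it).
- pinpoint(camera, name): "at" ([x, y, z] in m, in world coordinates, good to about 4 mm: a listed point, or the origin of a listed thing).
The state is a dict: "time": time; "joint_pos": joint angles; "qvel": joint speeds; "joint_efforts": joint torques, N m; "eef_pos": TCP position; "tcp_rot": TCP orientation; "contact_force": force on the tool from outside, world axes, zero at the start; "ft_torque": the same for the moment, N m; "opening": finger opening in m.
Only numpy, scipy, OpenCV 4.12 (cv2) and the standard library are available. Lean on these libraries where they do the work, as an engineer would, in place of code of your own. Each camera call takes 0.05 s, during which the arm holds its last target.

## Working session

There is one attempt and no reset: what is moved stays moved. The work goes in short steps, Python scripts to look and compute and a tool call to move; the robot and the scene stay as the last step left them, time stands still between calls to the robot, and variables do not carry over. Pictures are saved under pics/ and viewed, and the job is handed in when it is done.

Besides the shell and the picture viewer there is one more tool, called as name([rows], argument=value, ...), one row to a line, values as JSON. apply_moves: Moves the arm, as the interface text tells. Its arguments: {"type":"object","properties":{"rows":{"type":"array","items":{"type":"array","items":{"type":"number"}}}},"required":["rows"]}

```bash
mkdir -p pics; cat > h.py <<'E'
from cell import *
import numpy as np, cv2
def K(n):
    p=camera_params(n); f=200/np.tan(np.radians(p["vertical_fov"])/2)
    return np.array([[f,0,p["cx"]],[0,f,p["cy"]],[0,0,1]]),np.array(p["D"],float),np.array(p["camera_from_world"])
def proj(n,P):
    k,D,T=K(n); P=np.atleast_2d(P); c=(T[:3,:3]@P.T).T+T[:3,3]; c=c*[1,-1,-1]
    return cv2.projectPoints(c.reshape(-1,1,3),np.zeros(3),np.zeros(3),k,D)[0].reshape(-1,2)
def unproj(n,uv,depth):
    k,D,T=K(n); uv=np.atleast_2d(np.array(uv,float)); r=cv2.undistortPoints(uv.reshape(-1,1,2),k,D).reshape(-1,2)
    d=np.atleast_1d(depth); c=np.c_[r[:,0]*d,-r[:,1]*d,-d]
    return (T[:3,:3].T@(c-T[:3,3]).T).T
def onplane(n,uv,z):
    a=unproj(n,uv,1.0*np.ones(len(np.atleast_2d(uv)))); T=K(n)[2]; o=-T[:3,:3].T@T[:3,3]
    return o+(a-o)*((z-o[2])/(a[:,2]-o[2]))[:,None]
E
python3 - <<'E'
from h import *
s=state(); print(s)
for n in("scene","top"):
    im,d=snapshot(n); cv2.imwrite(f"pics/{n}0.png",im); np.save(f"{n}_d.npy",d); np.save(f"{n}_i.npy",im)
    k,D,T=K(n); print(n,k[0,0],D,-T[:3,:3].T@T[:3,3])
    for t in ["block_center","vice","lever","lever_grip","jaw_face","puck","ring_mount","pocket"]:
        for r in pinpoint(n,t)[:3]: print(t,np.round(r["at"],4),round(r["confidence"],2),proj(n,r["at"]).round())
print(state()["time"])
E
```

```text
{'time': 0.0, 'joint_pos': array([ 1.22185114e+00,  3.59480704e-01,  1.51144581e+00, -5.05388423e-05,
        1.27247283e+00, -1.15048792e-01]), 'qvel': array([ 1.84753370e-03,  5.27217780e-04,  2.10889873e-03, -2.30591185e-06,
        7.33900730e-04,  1.00702073e-03]), 'joint_efforts': array([ 2.38860939e-04, -5.15364861e+01, -2.70729411e+01,  6.75403420e-02,
        3.50815896e-02, -1.06607126e-04]), 'eef_pos': array([0.13880652, 0.58297108, 0.200719  ]), 'tcp_rot': array([-3.14143321e+00,  1.80028591e-03,  1.33691497e+00]), 'contact_force': array([-0.05684394,  0.31325335, -0.18348675]), 'ft_torque': array([ 0.01299642,  0.04135131, -0.02273559]), 'opening': 0.08795369395437447}
scene 464.4178668760694 [-0.0689122  0.         0.         0.         0.       ] [ 1.13158302 -0.45507942  0.92788544]
block_center [ 0.4564 -0.0772  0.0163] 0.81 [[266. 196.]]
block_center [ 0.5685 -0.14    0.0192] 0.8 [[270. 236.]]
block_center [ 0.464  -0.1826  0.0196] 0.76 [[232. 217.]]
vice [ 0.596   0.1672 -0.0041] 0.94 [[372. 190.]]
vice [ 0.4153  0.3959 -0.0023] 0.68 [[387. 120.]]
vice [ 4.700e-01 
[... 420 characters left out ...]
977 0.1628 0.0408] 0.95 [[373. 180.]]
top 424.15618983651433 [-0.10011699  0.          0.          0.          0.        ] [0.39564384 0.00743565 1.37780127]
block_center [ 0.4671 -0.1847  0.0197] 0.69 [[371. 233.]]
block_center [ 0.3654 -0.1838  0.0206] 0.6 [[371. 265.]]
block_center [ 0.5775 -0.0265  0.0762] 0.57 [[322. 196.]]
vice [ 6.030e-01  1.595e-01 -1.000e-04] 0.86 [[265. 191.]]
lever [0.5896 0.0604 0.0164] 0.64 [[295. 195.]]
lever_grip [0.5115 0.0776 0.0809] 0.47 [[288. 217.]]
jaw_face [0.5964 0.1376 0.0366] 0.61 [[270. 192.]]
puck [ 0.469  -0.3479  0.0022] 0.66 [[419. 233.]]
ring_mount [ 0.6012 -0.2598 -0.0028] 0.62 [[392. 193.]]
pocket [0.6013 0.1635 0.04  ] 0.82 [[262. 190.]]
0.9
```

View pics/scene0.png

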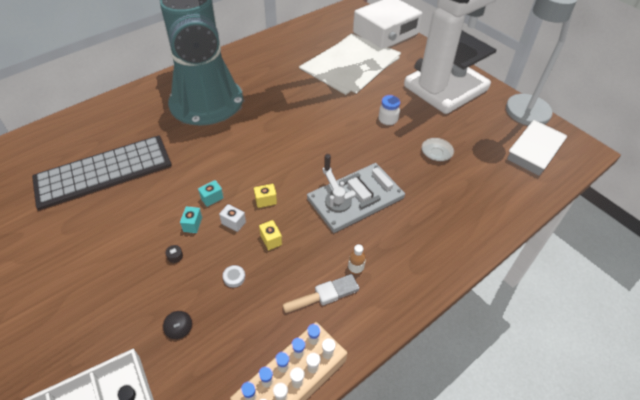

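View pics/top0.png

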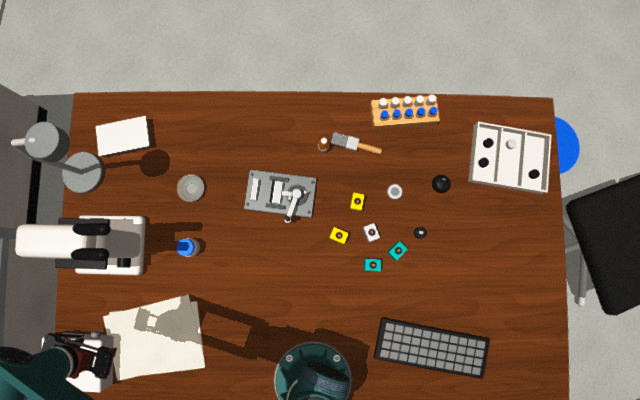

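```bash
python3 - <<'E'
import cv2
im=cv2.imread("pics/scene0.png"); cv2.imwrite("pics/sz1.png",cv2.resize(im[130:330,170:430],None,fx=3,fy=3,interpolation=cv2.INTER_CUBIC)[:600,:800])
im=cv2.imread("pics/top0.png"); cv2.imwrite("pics/tz1.png",cv2.resize(im[150:290,225:425],None,fx=4,fy=4,interpolation=cv2.INTER_CUBIC))
E
```

```text
(no output)
```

View pics/sz1.png

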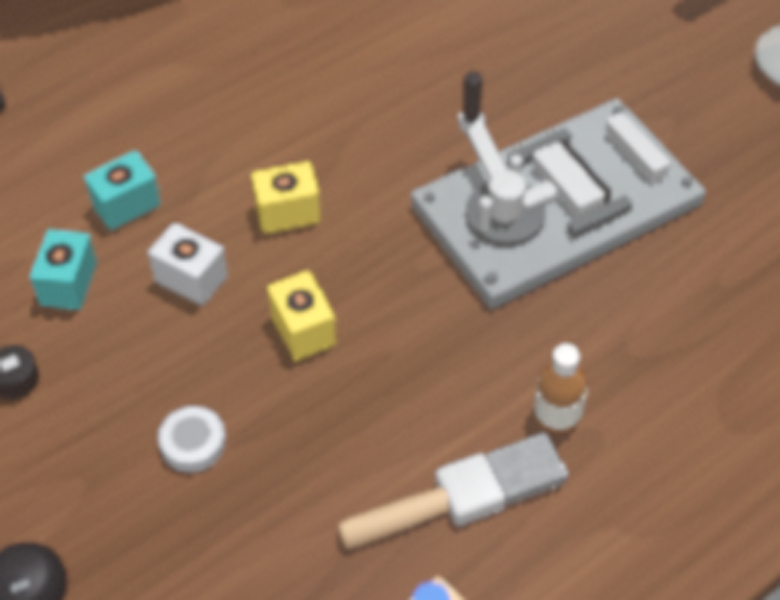

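View pics/tz1.png

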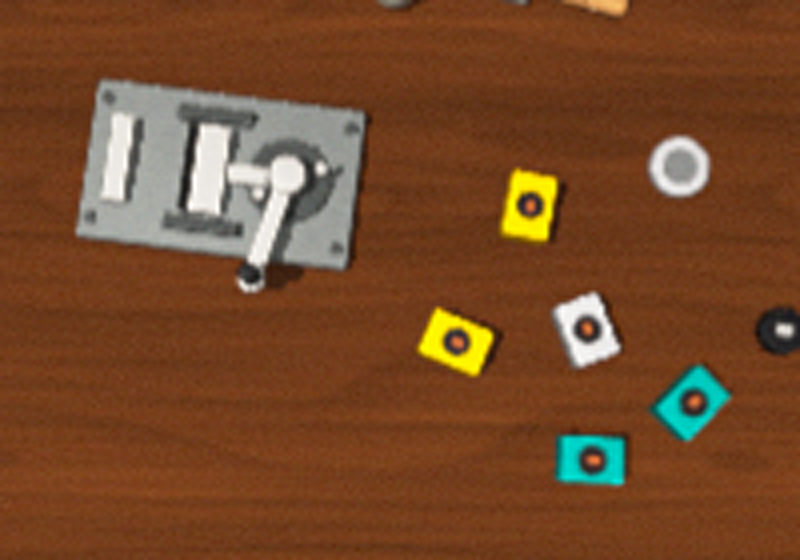

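The scene picture shows the plain grey block at (232,217), between yellow and turquoise look-alikes. The vice is at (355,195), its lever handle at (328,163), pointing towards the robot. The top picture agrees: block at (371,232), vice at (280,193), handle at (288,217). Next I'll fit box models to the masks for exact poses.

```bash
cat >> h.py <<'E'
from scipy.optimize import minimize
def box(hx0,hx1,hy0,hy1,z0,z1):
    return np.array([[x,y,z] for x in(hx0,hx1) for y in(hy0,hy1) for z in(z0,z1)],float)
def pose(P,x,y,a):
    c,s=np.cos(a),np.sin(a); return P@np.array([[c,s,0],[-s,c,0],[0,0,1]])+[x,y,0]
S=8
def sil(n,P,roi):
    uv=proj(n,P); h=cv2.convexHull(((uv-roi[:2]+.5)*S*16).astype(np.int32))
    m=np.zeros(((roi[3]-roi[1])*S,(roi[2]-roi[0])*S),np.uint8); cv2.fillConvexPoly(m,h,255,shift=4)
    return cv2.resize(m,None,fx=1/S,fy=1/S,interpolation=cv2.INTER_AREA)/255.
def fit(n,mask,P,p0):
    ys,xs=np.nonzero(mask); roi=[xs.min()-8,ys.min()-8,xs.max()+9,ys.max()+9]
    M=mask[roi[1]:roi[3],roi[0]:roi[2]].astype(float)
    f=lambda p:np.abs(sil(n,pose(P,p[0],p[1],p[2]),roi)-M).sum()
    best=None
    for a in np.arange(-.4,.41,.1) :
        q=np.array([p0[0],p0[1],p0[2]+a])
        r=minimize(f,q,method="Nelder-Mead",options=dict(initial_simplex=q+np.array([[0,0,0],[.006,0,0],[0,.006,0],[0,0,.1]]),xatol=1e-5,fatol=1e-3))
        if best is None or r.fun<best.fun: best=r
    return best.x,best.fun,M.sum()
E
python3 - <<'E'
from h import *
vm={}
for n in("scene","top"):
    im,d=snapshot(n)
    for t in ["block_center","vice","lever","lever_grip"]:
        for r in trace(n,t)[:5]:
            m=r["pixels"]; ys,xs=np.nonzero(m); print(n,t,round(r["confidence"],2),m.sum(),xs.mean().round(1),ys.mean().round(1), im[m].mean(0).round())
            if t=="vice" and n not in vm and r["confidence"]>.4: vm[n]=m
            if t=="block_center":
                if im[m].std(1).mean()<15 and ((n=="top" and abs(xs.mean()-371)<4 and abs(ys.mean()-232)<4) or (n=="scene" and abs(xs.mean()-232)<4)):
                    print("BLOCK",fit(n,m,box(-.025,.025,-.018,.018,0,.04),[.465,-.183,0.3]))
    np.save(f"vm_{n}.npy",vm.get(n))
    if n in vm:
        print("VICE(plate only hull)",fit(n,vm[n],box(-.065,.065,-.165,.055,0,.02),[.6,.163,0]))
    o=im.copy(); 
    if n in vm:o[vm[n]]=(0,0,255)
    cv2.imwrite(f"pics/vm_{n}.png",cv2.resize(o[130:330,170:430],None,fx=3,fy=3))
print(state()["time"])
E
```

```text
scene block_center 0.96 452 270.1 234.2 [ 98. 185. 204.]
scene block_center 0.89 413 231.6 217.5 [175. 174. 176.]
BLOCK (array([ 0.4646702 , -0.18491281,  0.24842218]), np.float64(73.45098039215685), np.float64(413.0))
scene block_center 0.86 404 210.7 193.1 [150. 153.  88.]
scene block_center 0.68 441 191.3 219.5 [150. 153.  88.]
scene block_center 0.55 368 264.9 195.1 [ 96. 186. 205.]
scene vice 0.71 3184 358.0 196.3 [166. 166. 164.]
scene lever 0.85 403 332.9 180.8 [162. 163. 167.]
scene lever_grip 0.62 411 332.9 180.4 [161. 162. 166.]
VICE(plate only hull) (array([ 0.59786406,  0.16539782, -0.12027445]), np.float64(632.1607843137256), np.float64(3184.0))
top block_center 0.76 196 356.7 201.0 [  8. 189. 214.]
top block_center 0.71 164 370.3 231.5 [181. 185. 192.]
BLOCK (array([ 0.47226553, -0.18289411,  0.41462049]), np.float64(44.21176470588235), np.float64(164.0))
top block_center 0.51 168 371.3 264.0 [148. 160.  22.]
top block_center 0.48 221 396.4 250.6 [134. 146.  24.]
top block_center 0.47 173 339.1 235.0 [ 11. 198. 219.]
top vice 0.93 2270 277.6 192.4 [151. 156. 155.]
top vice 0.25 139 323.0 145.1 [ 81. 110. 144.]
top lever 0.66 461 352.5 143.4 [140. 163. 183.]
top lever 0.57 210 292.3 204.9 [185. 191. 195.]
top lever_grip 0.49 188 292.4 204.4 [190. 195. 200.]
VICE(plate only hull) (array([ 0.60205503,  0.16269611, -0.10644908]), np.float64(490.59215686274507), np.float64(2270.0))
1.4
```

```bash
python3 - <<'E'
from h import *
for n in("scene","top"):
    im=np.load(f"{n}_i.npy"); hsv=cv2.cvtColor(im,cv2.COLOR_BGR2HSV)
    g=((hsv[...,1]<75)&(hsv[...,2]>60)).astype(np.uint8)
    nl,lab,st,ce=cv2.connectedComponentsWithStats(g,connectivity=4)
    b0=proj(n,[.467,-.184,.04])[0]; i=lab[int(b0[1])+0,int(b0[0])+5]
    i=max((j for j in range(1,nl) if np.hypot(*(ce[j]-b0))<12),key=lambda j:st[j][4])
    m=(lab==i).astype(np.uint8); c,_=cv2.findContours(m,cv2.RETR_EXTERNAL,2); cv2.drawContours(m,c,-1,1,-1)
    print(n,"block",m.sum(),fit(n,m>0,box(-.025,.025,-.018,.018,0,.04),[.467,-.184,.3]))
    v0=proj(n,[.6,.1,.02])[0]
    cand=[j for j in range(1,nl) if np.hypot(*(ce[j]-v0))<30]; i=max(cand,key=lambda j:st[j][4])
    mv=(lab==i).astype(np.uint8); c,_=cv2.findContours(mv,cv2.RETR_EXTERNAL,2); cv2.drawContours(mv,c,-1,1,-1)
    print(n,"vice",mv.sum(),fit(n,mv>0,box(-.065,.065,-.165,.055,0,.02),[.6,.163,-.11]))
    o=im.copy(); o[m>0]=(0,0,255); o[mv>0]=(0,255,0)
    cv2.imwrite(f"pics/m_{n}.png",cv2.resize(o[130:330,170:430],None,fx=3,fy=3))
E
```

```text
scene block 531 (array([ 0.46523237, -0.18279071,  0.39400249]), np.float64(38.384313725490195), np.float64(531.0))
scene vice 4026 (array([ 0.59764706,  0.16451338, -0.11583844]), np.float64(279.8), np.float64(4026.0))Traceback (most recent call last):
  File "<stdin>", line 9, in <module>
  File "h.py", line 33, in fit
    r=minimize(f,q,method="Nelder-Mead",options=dict(initial_simplex=q+np.array([[0,0,0],[.006,0,0],[0,.006,0],[0,0,.1]]),xatol=1e-5,fatol=1e-3))
    res = _minimize_neldermead(fun, x0, args, callback, bounds=bounds,
                               **options)
    fsim[j] = func(sim[j])
              ~~~~^^^^^^^^
    fx = function(np.copy(x), *(wrapper_args + args))
  File "h.py", line 29, in <lambda>
    f=lambda p:np.abs(sil(n,pose(P,p[0],p[1],p[2]),roi)-M).sum()
                      ~~~^^^^^^^^^^^^^^^^^^^^^^^^^^^^^^
  File "h.py", line 23, in sil
    uv=proj(n,P); h=cv2.convexHull(((uv-roi[:2]+.5)*S*16).astype(np.int32))
  File "h.py", line 7, in proj
    k,D,T=K(n); P=np.atleast_2d(P); c=(T[:3,:3]@P.T).T+T[:3,3]; c=c*[1,-1,-1]
          ~^^^
  File "h.py", line 4, in K
    p=camera_params(n); f=200/np.tan(np.radians(p["vertical_fov"])/2)
ValueError: time passes only in moves, steps and waits
```

View pics/m_scene.png

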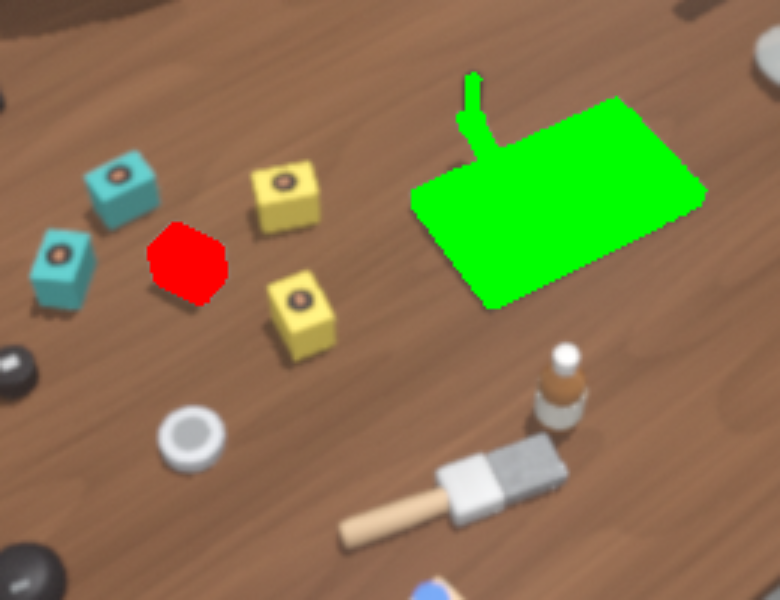

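```bash
sed -i 's/^def K(n):/import functools\n@functools.lru_cache(None)\ndef K(n):/' h.py
cat >> h.py <<'E'
def masks(n,im,bg=[.467,-.184,.04],vg=[.6,.1,.02]):
    hsv=cv2.cvtColor(im,cv2.COLOR_BGR2HSV)
    g=((hsv[...,1]<85)&(hsv[...,2]>60)).astype(np.uint8)
    nl,lab,st,ce=cv2.connectedComponentsWithStats(g,connectivity=4); out=[]
    for P,R in((bg,12),(vg,30)):
        if P is None: out.append(None); continue
        p=proj(n,P)[0]
        c=[j for j in range(1,nl) if np.hypot(*(ce[j]-p))<R]; i=max(c,key=lambda j:st[j][4])
        m=(lab==i).astype(np.uint8); c,_=cv2.findContours(m,cv2.RETR_EXTERNAL,2); cv2.drawContours(m,c,-1,1,-1)
        if R==30: m=cv2.morphologyEx(m,cv2.MORPH_OPEN,cv2.getStructuringElement(2,(15,15)))
        out.append(m>0)
    return out
PL=box(-.065,.065,-.165,.055,0,.02); BL=box(-.025,.025,-.018,.018,0,.04)
E
python3 - <<'E'
from h import *
for n in("scene","top"):
    im=np.load(f"{n}_i.npy"); m,mv=masks(n,im)
    b=fit(n,m,BL,[.467,-.184,.3]); v=fit(n,mv,PL,[.6,.163,-.11])
    print(n,b,v)
    o=cv2.resize(im,None,fx=4,fy=4,interpolation=cv2.INTER_CUBIC)
    for P,q in((BL,b[0]),(PL,v[0]),(box(-.035,.035,.018,.018,.02,.038),v[0])):
        h=cv2.convexHull(((proj(n,pose(P,*q))+.5)*4).astype(np.int32)); cv2.polylines(o,[h],True,(0,0,255),1)
    x,y=(proj(n,[.54,0,0.02])[0]*4).astype(int); o=o[y-280:y+280,x-390:x+390]
    cv2.imwrite(f"pics/f_{n}.png",o)
E
```

```text
scene (array([ 0.4656911 , -0.18303873,  0.4453296 ]), np.float64(51.090196078431376), np.float64(548.0)) (array([ 0.59761655,  0.16454567, -0.11810171]), np.float64(139.2627450980392), np.float64(3839.0))
top (array([ 0.47026224, -0.18533514,  0.3775059 ]), np.float64(17.345098039215685), np.float64(222.0)) (array([ 0.60206464,  0.16274229, -0.12426202]), np.float64(105.53333333333333), np.float64(2689.0))
```

View pics/f_scene.png

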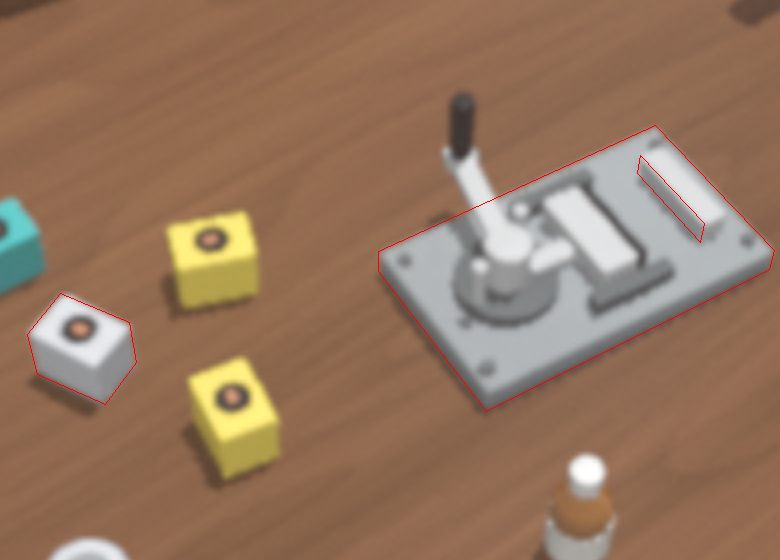

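View pics/f_top.png

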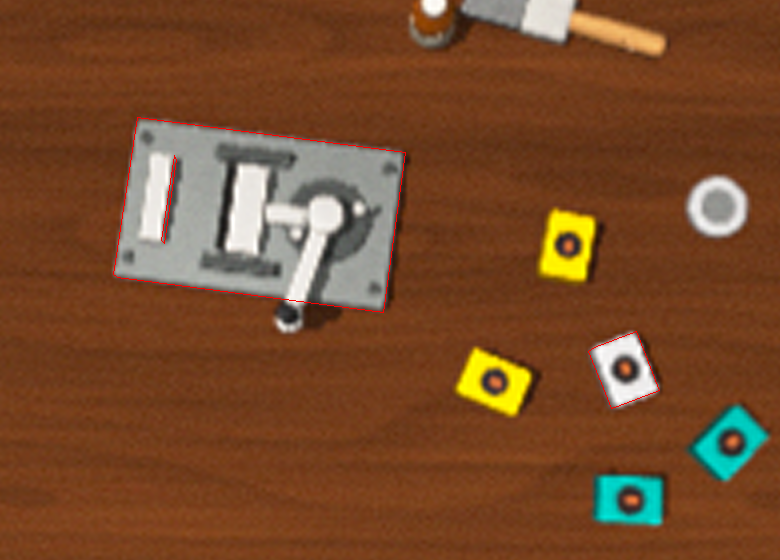

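The two cameras disagree by (4.5, -2) mm in absolute position, but they agree on the block-to-vice offset to within 1 mm. I'll use the mean and move above the block.

```bash
cat >> h.py <<'E'
from scipy.spatial.transform import Rotation as Ro
def rel(target,yaw):
    "shift (mm, tool axes) and rz to bring the TCP, tool down, to target/yaw"
    s=state(); p=s["eef_pos"]; R=Ro.from_euler("xyz",s["tcp_rot"])
    d=R.inv().apply(np.array(target)-p)*1000; r=(R.inv()*Ro.from_euler("xyz",[np.pi,0,yaw])).as_rotvec()
    return np.r_[r.round(4),d.round(1)]
E
python3 - <<'E'
from h import *
print(rel([.48,.2,.2],.9),rel([.468,-.184,.15],.41))
E
```

```text
[-0.000e+00  1.000e-04  4.370e-01 -2.942e+02  4.206e+02  1.500e+00] [ 0.000e+00  1.000e-04  9.270e-01 -6.705e+02  4.979e+02  5.160e+01]
```

apply_moves([
  [0,0,0.437,-294,420,0,-1],
  [0,0,0.437,-294,420,0,-1],
  [0,0,0.437,-294,420,0,-1],
  [0,0,0.437,-294,420,0,-1],
  [0,0,0.437,-294,420,0,-1],
  [0,0,0.437,-294,420,0,-1],
  [0,0,0.437,-294,420,0,-1],
  [0,0,0.437,-294,420,0,-1],
])

```text
time: 2.07
eef_pos: [0.3614, 0.3328, 0.2018]
tcp_rot: [3.141, -0.001, 0.9]
contact_force: [0.8, 0.0, 0.1]
opening: 0.0878
```

```bash
python3 - <<'E'
from h import *
print(rel([.48,.2,.2],.9),rel([.468,-.184,.15],.41))
E
```

```text
[ 2.000e-04 -6.000e-04  3.000e-04 -3.040e+01  1.755e+02  1.800e+00] [ 1.000e-04 -6.000e-04  4.903e-01 -3.387e+02  4.047e+02  5.170e+01]
```

apply_moves([
  [0,0,0.12,-30,176,2,-1],
  [0,0,0.24,-30,176,2,-1],
  [0,0,0.3,-30,176,2,-1],
  [0,0,0.4,-60,205,10,-1],
  [0,0,0.49,-339,405,52,-1],
  [0,0,0.49,-339,405,52,-1],
  [0,0,0.49,-339,405,52,-1],
  [0,0,0.49,-339,405,52,-1],
])

```text
time: 2.73
eef_pos: [0.464, 0.0367, 0.1763]
tcp_rot: [3.141, -0.0, 0.41]
contact_force: [1.0, -0.3, -0.6]
opening: 0.0875
```

```bash
python3 - <<'E'
from h import *
print(rel([.468,-.184,.15],.41))
E
```

```text
[ 4.00e-04 -5.00e-04  2.00e-04 -8.44e+01  2.04e+02  2.63e+01]
```

apply_moves([
  [0,0,0,-84,204,26,-1],
  [0,0,0,-84,204,26,-1],
  [0,0,0,-84,204,26,-1],
  [0,0,0,-84,204,26,-1],
  [0,0,0,-84,204,26,-1],
  [0,0,0,-84,204,26,-1],
  [0,0,0,-84,204,26,-1],
  [0,0,0,-84,204,26,-1],
])

```text
time: 3.4
eef_pos: [0.4681, -0.1819, 0.1501]
tcp_rot: [-3.141, 0.0, 0.408]
contact_force: [-0.3, 0.6, 0.4]
opening: 0.0877
```

```bash
python3 - <<'E'
from h import *
for n in("scene","top"):
    im,d=snapshot(n); cv2.imwrite(f"pics/{n}1.png",im)
    p=proj(n,[.468,-.184,.05])[0].astype(int); cv2.imwrite(f"pics/{n}1z.png",cv2.resize(im[p[1]-70:p[1]+60,p[0]-80:p[0]+80],None,fx=4,fy=4,interpolation=cv2.INTER_CUBIC))
    np.save(f"{n}_i1.npy",im)
print(rel([.468,-.184,.054],.41), state())
E
```

```text
[-1.10e-03  2.00e-04  6.00e-04 -1.50e+00  3.40e+00  9.63e+01] {'time': 3.5, 'joint_pos': array([-5.06083501e-01,  2.75604286e-01,  1.78137023e+00,  5.86385695e-04,
        1.08554703e+00, -9.16919127e-01]), 'qvel': array([ 0.01258671, -0.00601059,  0.00289889, -0.00284612, -0.00217538,
       -0.00458356]), 'joint_efforts': array([-9.50284526e-01, -4.19405222e+01, -2.37533212e+01, -2.64181942e-02,
        2.18393264e-02,  3.01378794e-03]), 'eef_pos': array([ 0.46807498, -0.18040722,  0.1502953 ]), 'tcp_rot': array([-3.14053995e+00,  1.53559558e-04,  4.10561959e-01]), 'contact_force': array([-0.41495502,  0.07560678,  0.34382297]), 'ft_torque': array([-0.02431556,  0.03650596,  0.04669762]), 'opening': 0.08781487229963274}
```

View pics/scene1z.png

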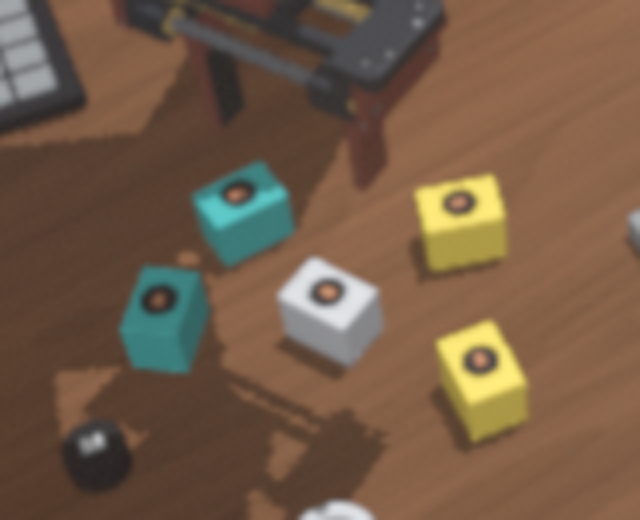

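The scene crop shows the grey block at (330,310), free under the open jaws. The look-alikes are clear of the fingers. Descending.

apply_moves([
  [0,0,0,-1.5,3.4,30,-0.6],
  [0,0,0,-1.5,3.4,60,-0.6],
  [0,0,0,-1.5,3.4,80,-0.6],
  [0,0,0,-1.5,3.4,90,-0.6],
  [0,0,0,-1.5,3.4,96,-0.6],
  [0,0,0,-1.5,3.4,96,-0.6],
  [0,0,0,-1.5,3.4,96,-0.6],
])

```text
time: 4.08
eef_pos: [0.469, -0.1853, 0.055]
tcp_rot: [3.141, -0.001, 0.411]
contact_force: [-0.4, -0.2, 0.4]
opening: 0.0701
```

```bash
python3 - <<'E'
from h import *
im,d=snapshot("scene"); n="scene"
p=proj(n,[.468,-.184,.05])[0].astype(int); cv2.imwrite(f"pics/{n}2z.png",cv2.resize(im[p[1]-70:p[1]+60,p[0]-80:p[0]+80],None,fx=4,fy=4,interpolation=cv2.INTER_CUBIC))
print(rel([.468,-.184,.014],.41), state()["opening"])
E
```

```text
[ 1.40e-03 -1.00e-03  7.00e-04 -6.00e-01 -2.10e+00  4.13e+01] 0.06996118497904238
```

View pics/scene2z.png

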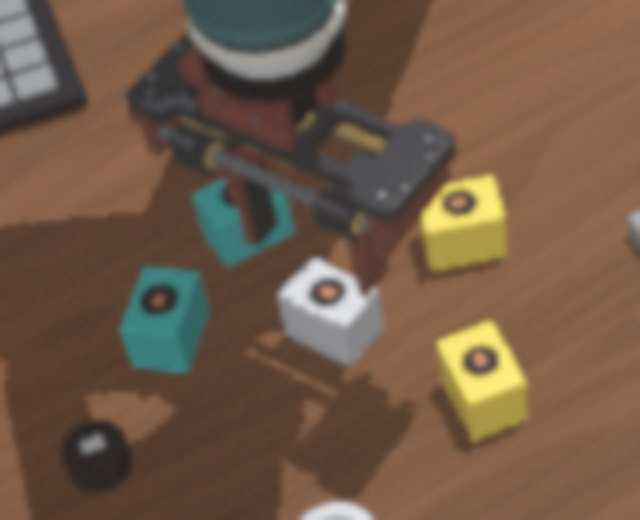

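apply_moves([
  [0,0,0,0,-1,15,-0.6],
  [0,0,0,0,-1,28,-0.6],
  [0,0,0,0,-1,38,-0.6],
  [0,0,0,0,-1,41,-0.6],
  [0,0,0,0,-1,41,-0.6],
  [0,0,0,0,-1,41,-0.6],
])

```text
time: 4.63
eef_pos: [0.4683, -0.1849, 0.0137]
tcp_rot: [3.141, -0.0, 0.41]
contact_force: [0.1, -0.1, 0.6]
opening: 0.0701
```

```bash
python3 - <<'E'
from h import *
im,d=snapshot("scene"); n="scene"
p=proj(n,[.468,-.184,.05])[0].astype(int); cv2.imwrite(f"pics/{n}3z.png",cv2.resize(im[p[1]-70:p[1]+60,p[0]-80:p[0]+80],None,fx=4,fy=4,interpolation=cv2.INTER_CUBIC))
print(rel([.468,-.184,.014],.41), state()["eef_pos"])
E
```

```text
[ 9.0e-04 -6.0e-04 -0.0e+00 -0.0e+00 -1.2e+00 -1.0e-01] [ 0.46849492 -0.18505449  0.01391763]
```

View pics/scene3z.png

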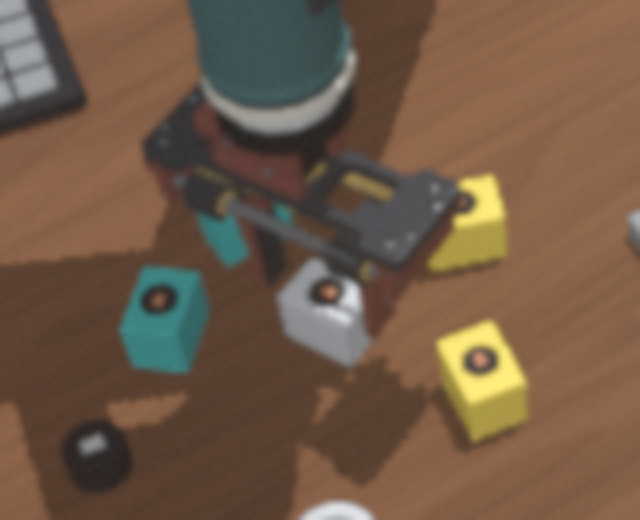

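The fingers straddle the block at (325,310). Closing.

apply_moves([
  [0,0,0,0,0,0,1],
  [0,0,0,0,0,0,1],
  [0,0,0,0,0,0,1],
  [0,0,0,0,0,0,1],
  [0,0,0,0,0,0,1],
  [0,0,0,0,0,0,1],
  [0,0,0,0,0,-5,1],
  [0,0,0,0,0,-10,1],
])

```text
time: 5.35
eef_pos: [0.4673, -0.1844, 0.0232]
tcp_rot: [-3.14, 0.001, 0.41]
contact_force: [-0.8, -0.3, -1.7]
opening: 0.0498
```

```bash
python3 - <<'E'
from h import *
print(state())
print(rel([.5,-.1,.17],.2),rel([.6,.16,.17],-.121))
E
```

```text
{'time': 5.35, 'joint_pos': array([-5.13286119e-01,  4.63932430e-01,  1.89862459e+00, -1.94224612e-04,
        7.80588461e-01, -9.23128658e-01]), 'qvel': array([ 0.00194545, -0.10893279, -0.04535233,  0.00191145,  0.14781947,
        0.00090744]), 'joint_efforts': array([-6.96785952e-03, -4.71982312e+01, -1.62482554e+01,  2.45627394e-02,
       -1.66566395e-01, -3.80200454e-04]), 'eef_pos': array([ 0.46730638, -0.18438268,  0.02318605]), 'tcp_rot': array([-3.14043661e+00,  1.04569785e-03,  4.09981246e-01]), 'contact_force': array([-0.77381628, -0.2864466 , -1.68153376]), 'ft_torque': array([-0.03785077,  0.01448044, -0.00780933]), 'opening': 0.049788984021683115}
[-1.000e-03  1.200e-03  2.100e-01  6.350e+01 -6.450e+01 -1.468e+02] [-9.000e-04  1.300e-03  5.310e-01  2.588e+02 -2.631e+02 -1.468e+02]
```

apply_moves([
  [0,0,0,0,0,-35,1],
  [0,0,0,0,0,-75,1],
  [0,0,0.1,30,-30,-110,1],
  [0,0,0.2,60,-60,-140,1],
  [0,0,0.3,90,-90,-147,1],
  [0,0,0.4,120,-120,-147,1],
  [0,0,0.5,148,-150,-147,1],
  [0,0,0.53,176,-180,-147,1],
])

```text
time: 6.02
eef_pos: [0.5508, 0.0318, 0.1712]
tcp_rot: [3.141, -0.001, -0.126]
contact_force: [1.1, -1.4, -2.4]
opening: 0.0496
```

```bash
python3 - <<'E'
from h import *
print(rel([.5994,.1594,.12],-.121))
E
```

```text
[ 1.000e-04 -1.500e-03 -4.600e-03  3.220e+01 -1.327e+02  5.120e+01]
```

apply_moves([
  [0,0,0,9,-40,0,1],
  [0,0,0,18,-75,0,1],
  [0,0,0,26,-105,0,1],
  [0,0,0,30,-122,20,1],
  [0,0,0,30,-130,40,1],
  [0,0,0,30,-130,50,1],
  [0,0,0,30,-130,50,1],
  [0,0,0,30,-130,50,1],
])

```text
time: 6.68
eef_pos: [0.5945, 0.1546, 0.1195]
tcp_rot: [3.14, 0.002, -0.12]
contact_force: [0.6, -0.1, -1.5]
opening: 0.0496
```

```bash
python3 - <<'E'
from h import *
for n in("scene","top"):
    im,d=snapshot(n); np.save(f"{n}_i2.npy",im); np.save(f"{n}_d2.npy",d)
    p=proj(n,[.6,.14,.05])[0].astype(int); cv2.imwrite(f"pics/{n}4z.png",cv2.resize(im[p[1]-70:p[1]+60,p[0]-80:p[0]+80],None,fx=5,fy=4.6,interpolation=cv2.INTER_CUBIC))
print(rel([.5994,.1594,.12],-.121),state()["eef_pos"],state()["tcp_rot"])
E
```

```text
[ 1.0e-04 -1.1e-03 -1.0e-04  2.7e+00 -5.3e+00  1.0e+00] [0.59605889 0.15450349 0.12096142] [ 3.14153284e+00 -1.07572787e-03 -1.21083887e-01]
```

View pics/scene4z.png

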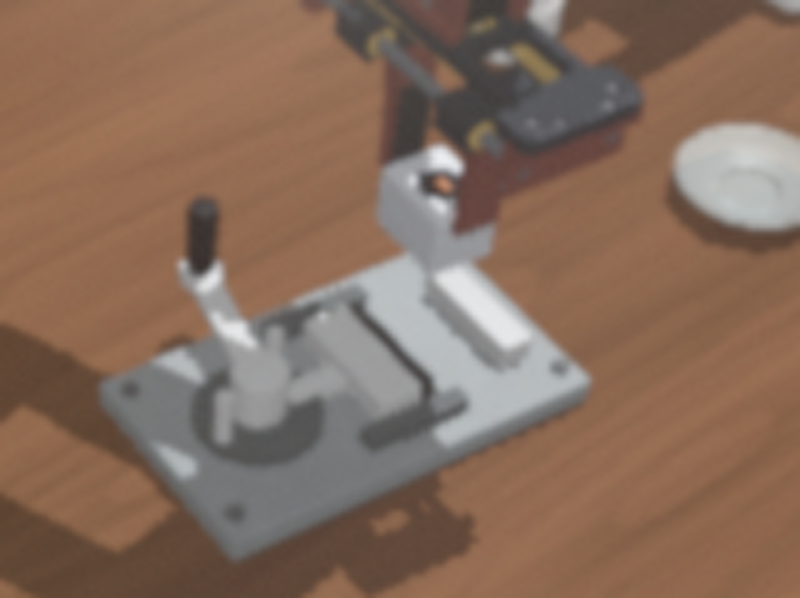

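View pics/top4z.png

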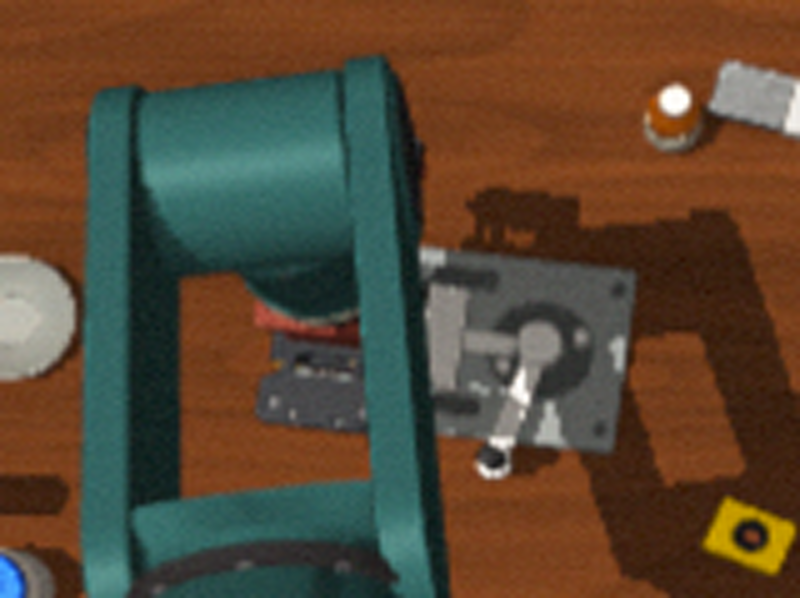

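The scene crop shows the block at (435,205), held upright above and short of the pocket. The fence is at (480,310), the jaw at (370,350), and the top view is blocked by the arm. I'll correct, then lower to just above the fence.

apply_moves([
  [0,0,0,2.7,-5.3,0,1],
  [0,0,0,2.7,-5.3,10,1],
  [0,0,0,2.7,-5.3,25,1],
  [0,0,0,2.7,-5.3,40,1],
  [0,0,0,2.7,-5.3,50,1],
  [0,0,0,2.7,-5.3,56,1],
  [0,0,0,2.7,-5.3,56,1],
  [0,0,0,2.7,-5.3,56,1],
])

```text
time: 7.45
eef_pos: [0.599, 0.1603, 0.0638]
tcp_rot: [3.141, 0.0, -0.12]
contact_force: [0.4, -1.3, -1.8]
opening: 0.05
```

```bash
cat > chk.py <<'E'
from h import *
import sys
n="scene"; im,d=snapshot(n); np.save("s_i.npy",im)
s=state(); e=s["eef_pos"]; print(rel([.5994,.1594,.064],-.121),e,s["tcp_rot"][2],s["contact_force"].round(1))
off=np.array([-.0022,.0009,0])
o=cv2.resize(im,None,fx=6,fy=6,interpolation=cv2.INTER_CUBIC)
a=s["tcp_rot"][2]; cb=e+pose(np.array([[0,.0009,0]]),0,0,a)[0]-[0,0,.034]  # block centre at z=+0.02 above bottom, tcp 14 above bottom
b0=e[2]-.014
q=[e[0]+off[0]-.0009*np.sin(a),e[1]+off[1]+.0009*np.cos(a),a]
top=pose(np.array([[-.025,-.018,b0+.04],[.025,-.018,b0+.04],[.025,.018,b0+.04],[-.025,.018,b0+.04]]),*q)
bot=top-[0,0,.04]
v=[.59762,.16455,-.1212]
fr=lambda P:pose(np.array(P),*v)
for L,c in((top,(0,0,255)),(bot,(0,0,255)),(fr([[-.035,.018,.038],[.035,.018,.038],[.035,.018,.02],[-.035,.018,.02]]),(255,0,0)),(fr([[-.035,-.0254,.038],[.035,-.0254,.038]]),(0,200,0)),(fr([[-.065,.055,.02],[.065,.055,.02],[.065,-.165,.02],[-.065,-.165,.02]]),(0,200,200))):
    cv2.polylines(o,[((proj(n,L)+.5)*6).astype(np.int32)],True,c,1)
p=(proj(n,[.6,.16,.05])[0]*6).astype(int); cv2.imwrite(f"pics/{sys.argv[1]}.png",o[p[1]-290:p[1]+290,p[0]-390:p[0]+390])
E
python3 chk.py c5
```

```text
[-1.e-04 -8.e-04  9.e-04  1.e-01  1.e+00  4.e-01] [0.59945532 0.16041403 0.06438959] -0.12007354029163908 [ 1.2 -0.7 -1.9]
```

View pics/c5.png

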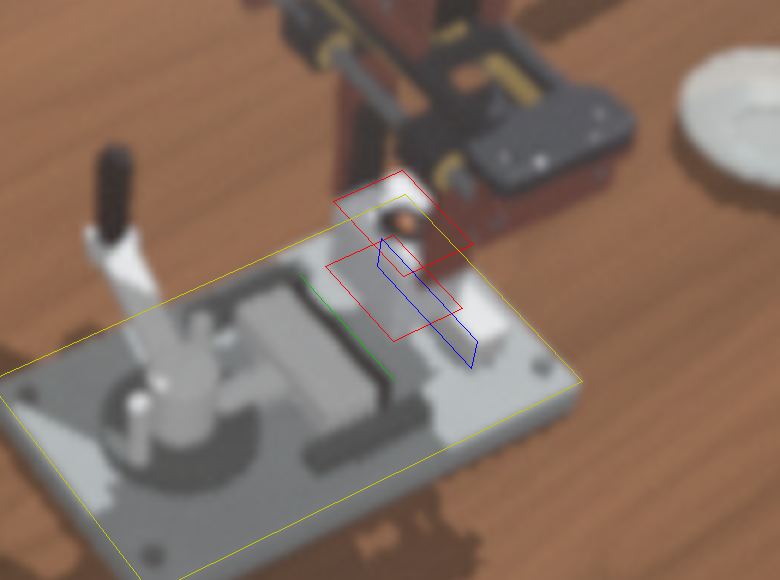

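The overlay matches: the predicted block outline (red, left corner (335,198)) sits on the block. The fence (blue) and jaw pad (green, through (345,328)) lines also sit on the picture. Lowering.

apply_moves([
  [0,0,0,0,1,6,1],
  [0,0,0,0,1,13,1],
  [0,0,0,0,1,19,1],
  [0,0,0,0,1,24,1],
  [0,0,0,0,1,27,1],
  [0,0,0,0,1,28,1],
  [0,0,0,0,1,28,1],
])

```text
time: 8.08
eef_pos: [0.5985, 0.1593, 0.0354]
tcp_rot: [3.141, 0.001, -0.12]
contact_force: [0.9, -0.6, -2.0]
opening: 0.0496
```

```bash
python3 chk.py c6
```

```text
[ 1.00e-04  2.00e-04  1.00e-03  6.00e-01 -1.00e-01 -2.82e+01] [0.59874367 0.15938978 0.03579636] -0.11997632688221782 [-0.2 -0.2 -1.4]
```

View pics/c6.png

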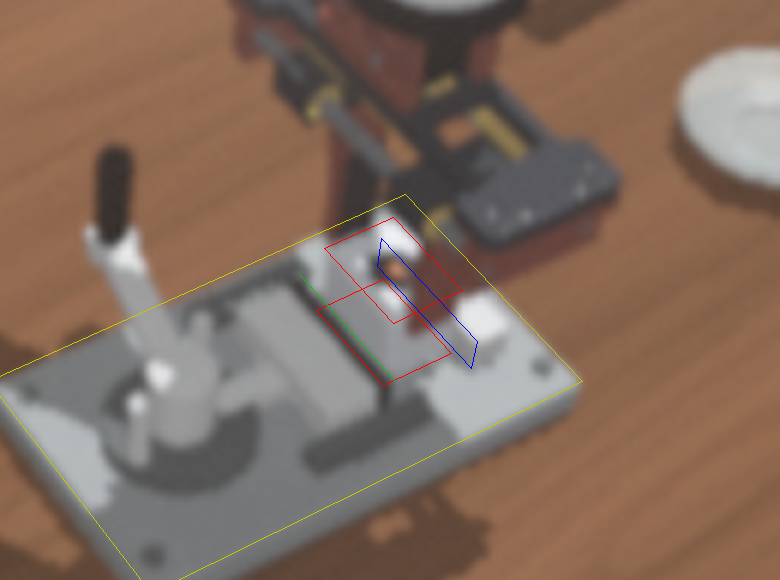

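In the pocket with no contact force. Lowering the last 2 mm, feeling for the floor.

apply_moves([
  [0,0,0,0.5,0,0.7,1],
  [0,0,0,0.5,0,1.2,1],
  [0,0,0,0.5,0,1.2,1],
])

```text
time: 8.38
eef_pos: [0.5995, 0.1593, 0.0349]
tcp_rot: [3.142, -0.0, -0.12]
contact_force: [-0.5, -0.9, -2.2]
opening: 0.0496
```

apply_moves([
  [0,0,0,0,0,0.5,1],
  [0,0,0,0,0,0.5,1],
])

```text
time: 8.55
eef_pos: [0.5993, 0.1593, 0.0343]
tcp_rot: [3.142, -0.0, -0.12]
contact_force: [-0.1, 0.2, -1.7]
opening: 0.0498
```

apply_moves([
  [0,0,0,0,0,0.5,1],
  [0,0,0,0,0,0.5,1],
])

```text
time: 8.72
eef_pos: [0.5993, 0.1593, 0.0337]
tcp_rot: [3.141, -0.0, -0.12]
contact_force: [-0.4, 0.4, -2.1]
opening: 0.0498
```

apply_moves([
  [0,0,0,0,0,0.4,1],
  [0,0,0,0,0,0.4,1],
])

```text
time: 8.88
eef_pos: [0.5993, 0.1593, 0.0337]
tcp_rot: [3.141, -0.0, -0.12]
contact_force: [-1.1, -0.2, 2.2]
opening: 0.0495
```

The force went from -2.1 to +2.2 N, so the block is on the floor. Releasing.

apply_moves([
  [0,0,0,0,0,0,-0.6],
  [0,0,0,0,0,0,-0.6],
  [0,0,0,0,0,0,-0.6],
  [0,0,0,0,0,0,-0.6],
  [0,0,0,0,0,0,-0.6],
])

```text
time: 9.3
eef_pos: [0.5994, 0.1594, 0.0333]
tcp_rot: [3.142, -0.0, -0.12]
contact_force: [0.4, 0.1, -0.0]
opening: 0.0703
```

apply_moves([
  [0,0,0,0,0,-10,-0.6],
  [0,0,0,0,0,-25,-0.6],
  [0,0,0,0,0,-50,-0.6],
  [0,0,0,0,0,-80,-0.6],
  [0,0,0,0,0,-110,-0.6],
  [0,0,0,0,0,-140,-0.6],
  [0,0,0,-30,-30,-160,1],
  [0,0,0,-60,-60,-160,1],
])

```text
time: 9.97
eef_pos: [0.5544, 0.2217, 0.1985]
tcp_rot: [-3.138, -0.009, -0.124]
contact_force: [0.8, 0.9, 0.3]
opening: 0.0605
```

```bash
python3 - <<'E'
from h import *
im,d=snapshot("scene"); n="scene"; np.save("s7.npy",im)
p=proj(n,[.6,.13,.05])[0].astype(int); cv2.imwrite(f"pics/s7.png",cv2.resize(im[p[1]-50:p[1]+50,p[0]-65:p[0]+65],None,fx=6,fy=6,interpolation=cv2.INTER_CUBIC))
im,d=snapshot("top"); cv2.imwrite("pics/t7.png",im); np.save("t7.npy",im)
E
```

```text
(no output)
```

View pics/s7.png

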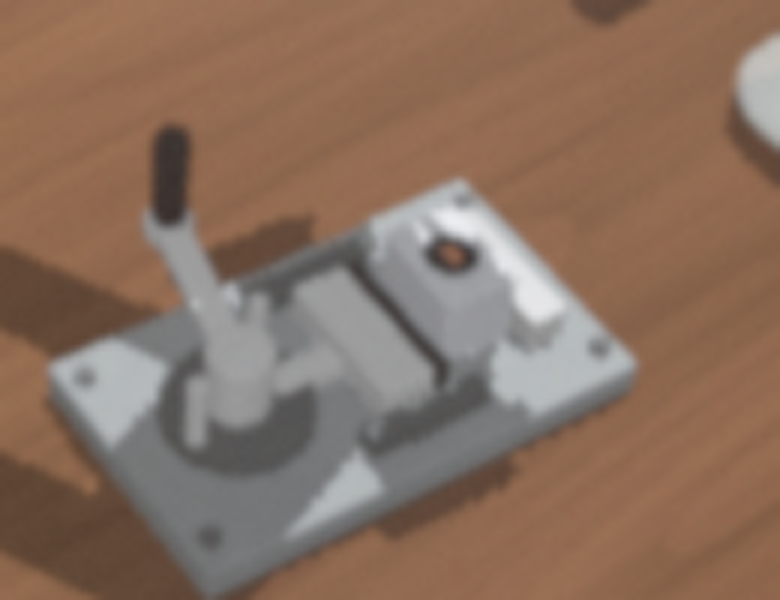

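View pics/t7.png

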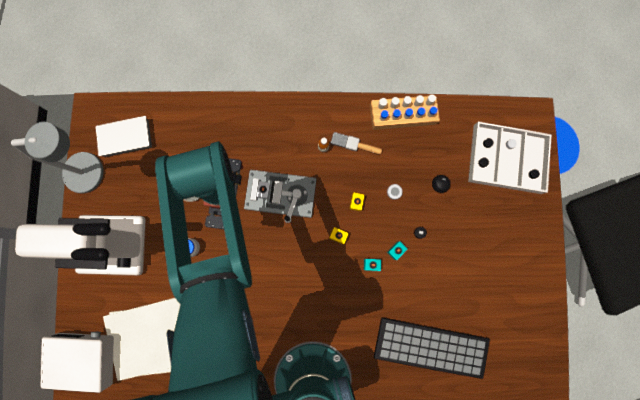

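The block stands upright in the pocket, inlay at (450,255) in the crop, between fence and jaw. The handle is at (170,175). Next I'll locate the handle precisely.

```bash
python3 - <<'E'
from h import *
n="scene"; p=proj(n,[.6,.13,.05])[0].astype(int)
piv=pose(np.array([[0,-.110,0]]),.5998,.1637,-.121)[0]; print("pivot",piv)
for uv,z in(([172,136],.1055),([170,213],.0575)):
    q=np.array(uv)/6+p-[65,50]-.4; w=onplane(n,q,z)[0]+[.0022,-.0009,0]; r=w-piv; print(w,np.hypot(*r[:2]),np.degrees(np.arctan2(r[1],r[0])))
im=np.load("top_i.npy")
# top: dark handle pixels
hsv=cv2.cvtColor(im,cv2.COLOR_BGR2HSV); m=(hsv[...,2]<45); 
q=proj("top",[.511,.0785,.1055])[0]; yy,xx=np.mgrid[:400,:640]; mm=m&(np.hypot(xx-q[0],yy-q[1])<7); print(q,mm.sum(),xx[mm].mean(),yy[mm].mean())
c=[xx[mm].mean(),yy[mm].mean()]
for z in(.08,.1055):
    w=onplane("top",c,z)[0]+[-.0022,.001,0]; r=w-piv; print(w,np.hypot(*r[:2]),np.degrees(np.arctan2(r[1],r[0])))
print(state()["eef_pos"])
E
```

```text
pivot [0.58652245 0.05450427 0.        ]
[0.50756324 0.08109488 0.1055    ] 0.08331637342148034 161.38833768012674
[0.5068707  0.08230521 0.0575    ] 0.08436405443837164 160.75942462850995
[287.24890575 216.3943902 ] 5 288.2 218.6
[0.50435108 0.07790461 0.08      ] 0.08543834431660374 164.10438047344732
[0.50217191 0.07653964 0.1055    ] 0.08718126269518624 165.35948882374734
[0.54753535 0.22557879 0.19546614]
```

```bash
cat >> h.py <<'E'
PIV=np.array([.5865,.0545]); RL=.085
def tp(th,d,z=.070):
    t=np.radians(th); h=PIV+RL*np.array([np.cos(t),np.sin(t)]); b=np.array([np.sin(t),-np.cos(t)])
    return np.r_[h+b*d,z],t-np.pi
def rows(ths,d,base=None,z=.07):
    "rows from measured pose or from given commanded (p,yaw)"
    s=state()
    if base is None: p,R=s["eef_pos"],Ro.from_euler("xyz",s["tcp_rot"])
    else: p,R=base[0],Ro.from_euler("xyz",[np.pi,0,base[1]])
    for th,dd in zip(ths,np.broadcast_to(d,len(ths))):
        q,y=tp(th,dd,z); r=(R.inv()*Ro.from_euler("xyz",[np.pi,0,y])).as_rotvec()
        print([0,0,round(r[2],3)]+[float(v) for v in (R.inv().apply(q-p)*1000).round(1)]+[1], "yaw err" if abs(r[:2]).max()>.01 else "")
E
python3 - <<'E'
from h import *
print(tp(162,32)); rows([162],32,z=.16); rows([162],32)
E
```

```text
(array([10.39420402, 30.51457497,  0.07      ]), np.float64(-0.3141592653589793))
[0, 0, np.float64(0.198), 6256.4, -31228.6, 122.5, 1] 
[0, 0, np.float64(0.198), 6256.4, -31228.3, 212.5, 1]
```

Units slip (d must be in metres); fixing it.

```bash
python3 - <<'E'
from h import *
print(tp(162,.032)); rows([162],.032,z=.16); rows([162],.032)
print(state()["eef_pos"],state()["tcp_rot"])
E
```

```text
(array([0.51554874, 0.11120025, 0.07      ]), np.float64(-0.3141592653589793))
[0, 0, np.float64(0.198), -18.5, 117.4, 35.1, 1] 
[0, 0, np.float64(0.198), -18.5, 117.7, 125.1, 1] 
[0.54753535 0.22557879 0.19546614] [-3.13889660e+00 -4.55789225e-04 -1.16589936e-01]
```

apply_moves([
  [0,0,0.1,-6,35,5,1],
  [0,0,0.198,-12,70,15,1],
  [0,0,0.198,-18,100,25,1],
  [0,0,0.198,-18,115,35,1],
  [0,0,0.198,-18,117,45,1],
  [0,0,0.198,-18,117,45,1],
  [0,0,0.198,-18,117,45,1],
])

```text
time: 10.65
eef_pos: [0.5186, 0.108, 0.1479]
tcp_rot: [-3.142, 0.001, -0.319]
contact_force: [-0.2, 0.5, 0.5]
opening: 0.0056
```

```bash
python3 - <<'E'
from h import *
rows([162],.032)
im,d=snapshot("scene"); n="scene"
p=proj(n,[.6,.13,.05])[0].astype(int); cv2.imwrite(f"pics/s8.png",cv2.resize(im[p[1]-70:p[1]+30,p[0]-75:p[0]+55],None,fx=6,fy=6,interpolation=cv2.INTER_CUBIC))
print(state()["eef_pos"],state()["tcp_rot"],state()["opening"])
E
```

```text
[0, 0, np.float64(-0.004), -3.8, -2.1, 77.9, 1] 
[0.51912747 0.10836296 0.14833023] [-3.14115560e+00 -2.64614016e-04 -3.17861676e-01] 0.0025433794289196547
```

View pics/s8.png

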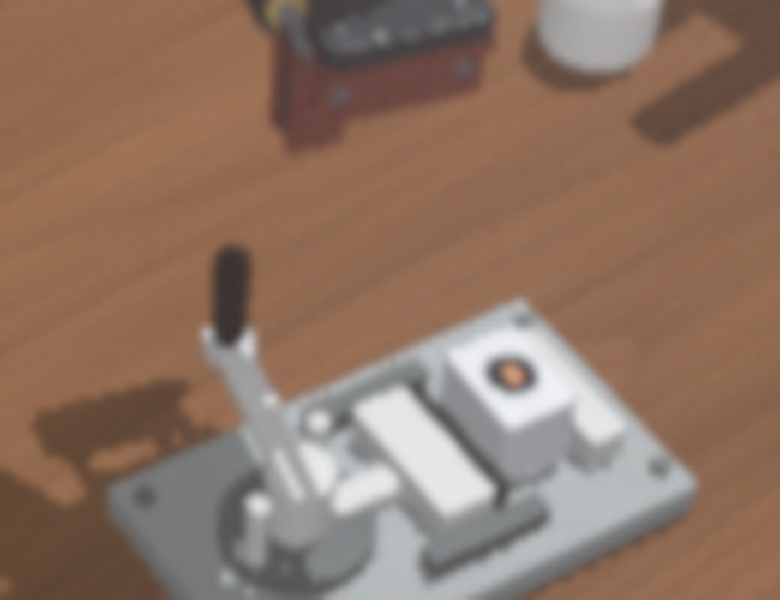

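The block is well seated at (510,400) in the crop, jaw pad in front of it and fence behind. The handle is at (232,295), with the closed fingertips at (310,130) above and behind it. Descending behind the handle.

apply_moves([
  [0,0,0,-3.8,-2,20,1],
  [0,0,0,-3.8,-2,45,1],
  [0,0,0,-3.8,-2,65,1],
  [0,0,0,-3.8,-2,78,1],
  [0,0,0,-3.8,-2,78,1],
  [0,0,0,-3.8,-2,78,1],
])

```text
time: 11.2
eef_pos: [0.5158, 0.1117, 0.0701]
tcp_rot: [3.141, 0.0, -0.317]
contact_force: [0.1, -0.4, -0.2]
opening: 0.0009
```

```bash
python3 - <<'E'
from h import *
im,d=snapshot("scene"); n="scene"
p=proj(n,[.6,.13,.05])[0].astype(int); cv2.imwrite(f"pics/s9.png",cv2.resize(im[p[1]-70:p[1]+30,p[0]-75:p[0]+55],None,fx=6,fy=6,interpolation=cv2.INTER_CUBIC))
print(state()["eef_pos"],state()["tcp_rot"],state()["opening"])
rows([162]*4+[165],[.026,.022,.018,.018,.018])
E
```

```text
[0.51645821 0.11159903 0.07082275] [-3.14113899e+00 -1.01870048e-03 -3.16972840e-01] 0.00041443756829226294
[0, 0, np.float64(-0.003), -0.7, 6.7, 0.8, 1] 
[0, 0, np.float64(-0.003), -0.7, 10.7, 0.8, 1] 
[0, 0, np.float64(-0.003), -0.7, 14.7, 0.8, 1] 
[0, 0, np.float64(-0.003), -0.7, 14.7, 0.8, 1] 
[0, 0, np.float64(-0.055), -1.5, 19.1, 0.8, 1]
```

View pics/s9.png

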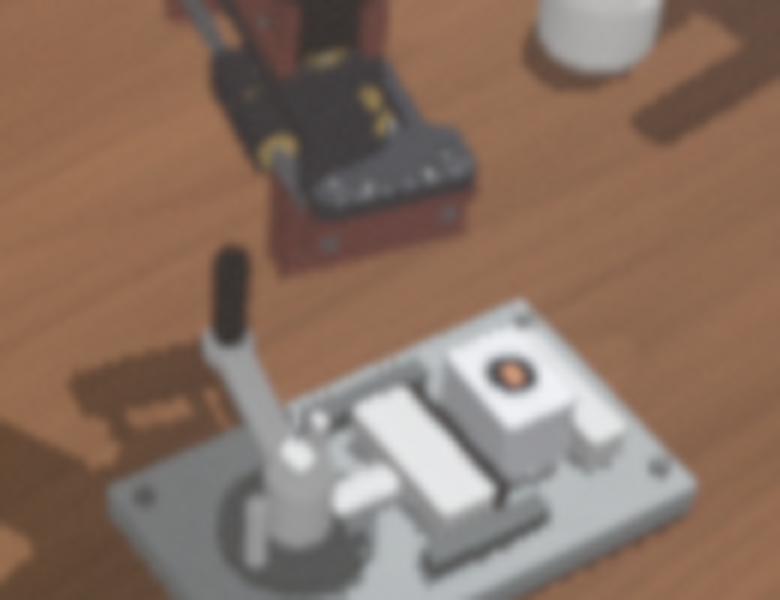

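```bash
python3 - <<'E'
from h import *
im,d=snapshot("scene"); n="scene"
p=proj(n,[.6,.13,.05])[0].astype(int)
s=state(); R=Ro.from_euler("xyz",s["tcp_rot"]); e=s["eef_pos"]+[-.0022,.0009,0]
o=cv2.resize(im[p[1]-90:p[1]+10,p[0]-75:p[0]+55],None,fx=6,fy=6,interpolation=cv2.INTER_CUBIC)
def seg(a,b,c):
    A,B=[(proj(n,e+R.apply(np.array(q)/1000))[0]-p+[75,90]+.5)*6 for q in(a,b)]
    cv2.line(o,tuple(A.astype(int).tolist()),tuple(B.astype(int).tolist()),c,1); print(A,B)
seg([13,-10,0],[13,10,0],(0,255,0)); seg([-13,-10,0],[-13,10,0],(0,255,255)); seg([13,10,0],[13,10,-80],(0,255,0)); seg([13,-10,0],[13,-10,-80],(0,255,0))
h,_=tp(162,0,.0555); 
for z in (.0555,.1055):
    a=[(proj(n,np.r_[h[:2],z]+[-.0022,.0009,0])[0]-p+[75,90]+.5)*6]; cv2.circle(o,tuple(a[0].astype(int).tolist()),4,(0,0,255),1)
cv2.imwrite("pics/s10.png",o)
E
```

```text
[331.78966683 429.84647929] [288.24725853 441.07529208]
[309.11783023 389.07257498] [266.06725815 399.99158496]
[288.24725853 441.07529208] [296.55680984 303.84898293]
[331.78966683 429.84647929] [342.36158673 292.61310344]
```

View pics/s10.png

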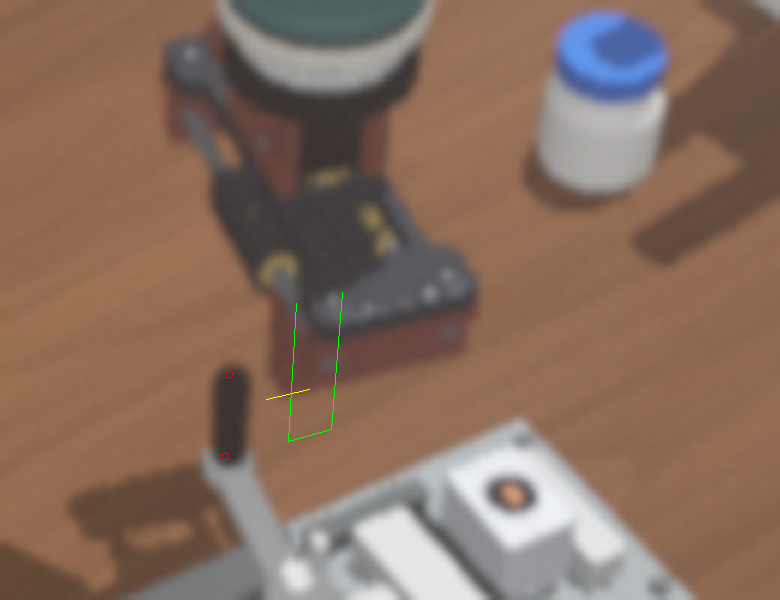

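The red gripper part in the picture doesn't match where I expect the closed fingertips. I'll check with depth.

```bash
python3 - <<'E'
from h import *
im,d=snapshot("scene"); n="scene"
p=proj(n,[.6,.13,.05])[0].astype(int)
s=state(); R=Ro.from_euler("xyz",s["tcp_rot"]); e=s["eef_pos"]+[-.0022,.0009,0]
for v in range(300,450,12):
    L=[]
    for u in range(250,480,18):
        U,V=int(p[0]-75+u/6),int(p[1]-90+v/6)
        if d[V,U]==0: L.append("   --   "); continue
        w=unproj(n,[U,V],[d[V,U]])[0]; t=R.inv().apply(w-e)*1000
        L.append("%d,%d,%d"%tuple(t.round()) if w[2]>.03 else "  .  ")
    print(v," | ".join(L))
x=cv2.resize(im[p[1]-60:p[1]-5,p[0]-45:p[0]+25],None,fx=11,fy=10,interpolation=cv2.INTER_NEAREST); cv2.imwrite("pics/s11.png",x)
print(s["opening"],s["time"])
E
```

```text
300   .   |   .   | 45,29,-115 | 71,33,-139 | 77,29,-143 | 79,22,-143 | 83,17,-144 | 86,11,-146 | 87,4,-144 | 89,-2,-145 | 88,-10,-141 | 89,-18,-139 | 89,-25,-137
312   .   |   .   | 9,13,-71 | 60,28,-121 | 83,31,-144 | 86,25,-145 | 90,20,-146 | 88,12,-142 | 90,5,-141 | 89,-3,-138 | 89,-10,-136 | 87,-19,-131 | 89,-26,-131
324   .   |   .   | 9,13,-64 | 59,27,-114 | 85,32,-139 | 87,25,-139 | 91,20,-140 | 88,11,-136 | 88,3,-133 | 86,-5,-128 | 87,-12,-127 | 81,-23,-119 | 82,-30,-117
336   .   |   .   | 8,12,-57 | 11,5,-57 | 87,32,-135 | 87,25,-133 | 87,18,-131 | 85,9,-126 | 86,2,-125 | 83,-7,-118 | 79,-17,-112 |    --    | 82,-31,-110
348   .   |   .   | 6,11,-48 | 73,33,-116 | 87,32,-128 | 87,24,-126 | 80,14,-116 | 80,6,-114 | 82,-1,-114 | 81,-9,-110 | 82,-16,-109 | 81,-24,-105 |    --   
360   .   |   .   | 10,12,-45 | 73,32,-109 | 82,29,-117 | 81,21,-114 | 81,14,-111 | 81,6,-109 | 81,-1,-106 | 79,-10,-102 |   .   |   .   |   .  
372 3,25,-35 |   .   | 12,13,-40 | 75,33,-105 | 82,29,-110 | 82,21,-108 | 81,13,-104 |   .   |   .   |   .   |   .   |   .   |    --   
384 4,25,-29 |   .   | 9,11,-29 | 7,2,-24 | 82,29,-104 |   .   |   .   |   .   |   .   |   .   |   .   |   .   |   .  
396 2,24,-20 |   .   |   .   |   .   |   .   |   .   |   .   |   .   |   .   |   .   |   .   |   .   |   .  
408   .   |   .   |   .   |   .   |   .   |   .   |   .   |   .   |   .   |   .   |   .   |   .   |   .  
420   .   |   .   |   .   |   .   |   .   |   .   |   .   |   .   |   .   |   .   |   .   |   .   |   .  
432   .   |   .   |   .   |   .   |   .   |   .   |   .   |   .   |   .   |   .   |   .   |   .   |   .  
444   .   |   .   |   .   |   .   |   .   |   .   |   .   |   .   |   .   |    --    |   .   |   .   |   .  
0.00013391459609202194 11.35
```

View pics/s11.png

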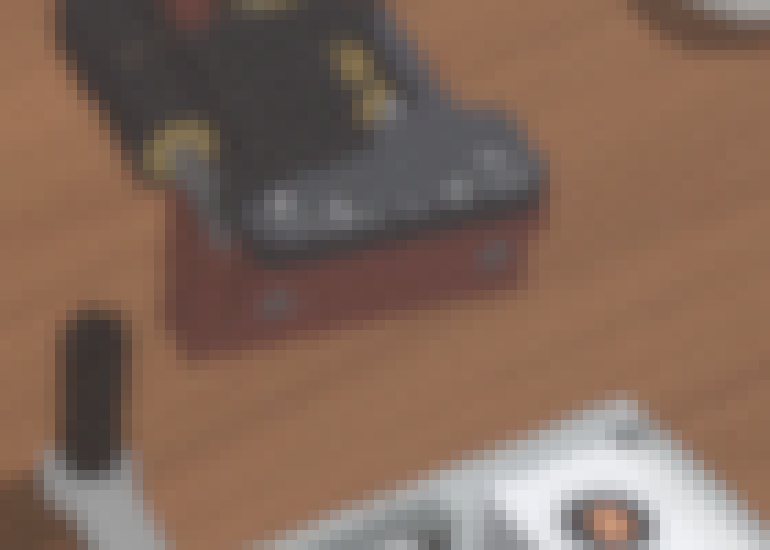

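```bash
python3 - <<'E'
from h import *
n="scene"
def an(im,d,e,rot,tag):
    R=Ro.from_euler("xyz",rot); e=np.array(e)+[-.0022,.0009,0]
    c=proj(n,e)[0]; u0,v0=int(c[0])-45,int(c[1])-45
    vv,uu=np.mgrid[v0:v0+75,u0:u0+90]; dd=d[vv,uu].ravel(); ok=dd>0
    w=unproj(n,np.c_[uu.ravel(),vv.ravel()],dd); t=R.inv().apply(w-e)*1000
    hsv=cv2.cvtColor(im,cv2.COLOR_BGR2HSV)[vv,uu].reshape(-1,3)
    sel=ok&(abs(t[:,1])<16)&(abs(t[:,0])<62)&(t[:,2]>-60)&(t[:,2]<8)
    print(tag,sel.sum())
    for z in range(-60,8,6):
        q=sel&(t[:,2]>=z)&(t[:,2]<z+6)
        if q.sum(): print(z,q.sum(),"x",np.percentile(t[q,0],[5,50,95]).round(),"y",np.percentile(t[q,1],[5,95]).round(),"bgr",im[vv,uu].reshape(-1,3)[q].mean(0).round())
an(np.load("scene_i2.npy"),np.load("scene_d2.npy"),[.59606,.1545,.121],[np.pi,0,-.121],"held")
im,d=snapshot(n); s=state(); an(im,d,s["eef_pos"],s["tcp_rot"],"closed")
E
```

```text
held 429
-60 28 x [-30. -26.  35.] y [-5. 13.] bgr [63. 67. 85.]
-54 31 x [-30. -26.  34.] y [-9. 12.] bgr [63. 68. 86.]
-48 31 x [-34. -25.  33.] y [-8. 13.] bgr [66. 72. 94.]
-42 37 x [-29.  29.  33.] y [-8. 13.] bgr [66. 71. 93.]
-36 36 x [-30. -25.  33.] y [-8. 13.] bgr [65. 69. 91.]
-30 134 x [-26.  -4.  32.] y [-12.  15.] bgr [135. 135. 143.]
-24 55 x [-27.  -5.  31.] y [-14.  15.] bgr [150. 149. 155.]
-18 11 x [-25.  -6.  24.] y [11. 16.] bgr [145. 143. 144.]
-12 14 x [ 9. 23. 25.] y [-15.  14.] bgr [136. 134. 139.]
-6 19 x [-16.  23.  25.] y [-13.  15.] bgr [148. 146. 147.]
0 27 x [-21.  23.  24.] y [-14.  16.] bgr [148. 146. 146.]
6 6 x [-10.  23.  25.] y [-14.  15.] bgr [150. 147. 148.]
closed 59
-60 10 x [-3.  6. 11.] y [ 6. 12.] bgr [ 61.  68. 100.]
-54 13 x [-4.  8. 11.] y [ 6. 13.] bgr [ 62.  68. 101.]
-48 8 x [-3.  9. 10.] y [ 6. 13.] bgr [ 62.  70. 103.]
-42 7 x [-3.  7.  9.] y [ 6. 13.] bgr [ 62.  69. 103.]
-36 11 x [ 1.  9. 12.] y [ 5. 13.] bgr [ 63.  70. 103.]
-30 7 x [-3.  7.  9.] y [ 3. 12.] bgr [ 65.  75. 109.]
-24 3 x [4. 8. 8.] y [ 5. 11.] bgr [ 70.  84. 121.]
```

Depth shows the fingers at tool x 0–11 and y up to 13 mm, visibly ending about 20 mm short of the nominal TCP. I'll work at z = 0.062. That clears the arm either way and gives more overlap with the handle. Now feeling for the handle.

apply_moves([
  [0,0,0,-0.7,2,4,1],
  [0,0,0,-0.7,4,8.5,1],
  [0,0,0,-0.7,6,8.5,1],
  [0,0,0,-0.7,8,8.5,1],
  [0,0,0,-0.7,9,8.5,1],
  [0,0,0,-0.7,9,8.5,1],
])

```text
time: 11.9
eef_pos: [0.5119, 0.1021, 0.0616]
tcp_rot: [3.141, 0.0, -0.318]
contact_force: [-0.6, -0.2, 0.1]
opening: 0.0001
```

apply_moves([
  [0,0,0,0,1.5,0,1],
  [0,0,0,0,3,0,1],
])

```text
time: 12.07
eef_pos: [0.5114, 0.1, 0.0617]
tcp_rot: [-3.141, -0.0, -0.318]
contact_force: [0.6, 4.5, -1.2]
opening: 0.0006
```

apply_moves([
  [0,0,0,0,1.5,0,1],
  [0,0,0,0,3,0,1],
])

```text
time: 12.23
eef_pos: [0.5102, 0.0972, 0.0617]
tcp_rot: [-3.141, -0.0, -0.318]
contact_force: [0.2, 4.5, 1.1]
opening: 0.0002
```

Contact at 4.5 N and the lever moves. Swinging along the arc.

```bash
python3 - <<'E'
from h import *
rows(np.arange(166,194.5,4),.020,z=.062)
print(state()["eef_pos"],state()["contact_force"])
E
```

```text
[0, 0, np.float64(-0.074), -0.4, 3.0, -0.3, 1] 
[0, 0, np.float64(-0.144), -1.2, 9.0, -0.3, 1] 
[0, 0, np.float64(-0.214), -1.5, 15.1, -0.3, 1] 
[0, 0, np.float64(-0.283), -1.4, 21.2, -0.4, 1] 
[0, 0, np.float64(-0.353), -0.9, 27.3, -0.4, 1] 
[0, 0, np.float64(-0.423), 0.1, 33.3, -0.4, 1] 
[0, 0, np.float64(-0.493), 1.5, 39.3, -0.4, 1] 
[0, 0, np.float64(-0.563), 3.3, 45.1, -0.4, 1] 
[0.51020515 0.09718208 0.06166586] [0.23282421 4.45198605 1.13385503]
```

apply_moves([
  [0,0,-0.074,-0.4,3,0,1],
  [0,0,-0.144,-1.2,9,0,1],
  [0,0,-0.214,-1.5,15,0,1],
  [0,0,-0.283,-1.4,21.2,0,1],
  [0,0,-0.353,-0.9,27.3,0,1],
  [0,0,-0.423,0.1,33.3,0,1],
  [0,0,-0.493,1.5,39.3,0,1],
  [0,0,-0.563,3.3,45.1,0,1],
])

```text
time: 12.9
eef_pos: [0.4991, 0.053, 0.0616]
tcp_rot: [-3.141, -0.0, 0.248]
contact_force: [1.2, 4.8, -1.2]
opening: 0.0005
```

```bash
python3 - <<'E'
from h import *
im,d=snapshot("scene"); n="scene"
p=proj(n,[.6,.13,.05])[0].astype(int); cv2.imwrite(f"pics/s12.png",cv2.resize(im[p[1]-70:p[1]+30,p[0]-75:p[0]+55],None,fx=6,fy=6,interpolation=cv2.INTER_CUBIC))
print(tp(194,.02)); rows(np.arange(198,227,4),.020,z=.062)
print(state()["eef_pos"],state()["contact_force"])
E
```

```text
(array([0.49918643, 0.05334255, 0.07      ]), np.float64(0.24434609527920603))
[0, 0, np.float64(-0.062), -1.0, 4.7, -0.3, 1] 
[0, 0, np.float64(-0.132), -1.8, 10.8, -0.3, 1] 
[0, 0, np.float64(-0.201), -2.2, 16.9, -0.3, 1] 
[0, 0, np.float64(-0.271), -2.1, 23.0, -0.3, 1] 
[0, 0, np.float64(-0.341), -1.7, 29.0, -0.3, 1] 
[0, 0, np.float64(-0.411), -0.8, 35.1, -0.3, 1] 
[0, 0, np.float64(-0.481), 0.5, 41.0, -0.3, 1] 
[0, 0, np.float64(-0.55), 2.2, 46.9, -0.3, 1] 
[0.49921943 0.05207897 0.06164976] [ 1.15807119  2.12087431 -0.11303854]
```

View pics/s12.png

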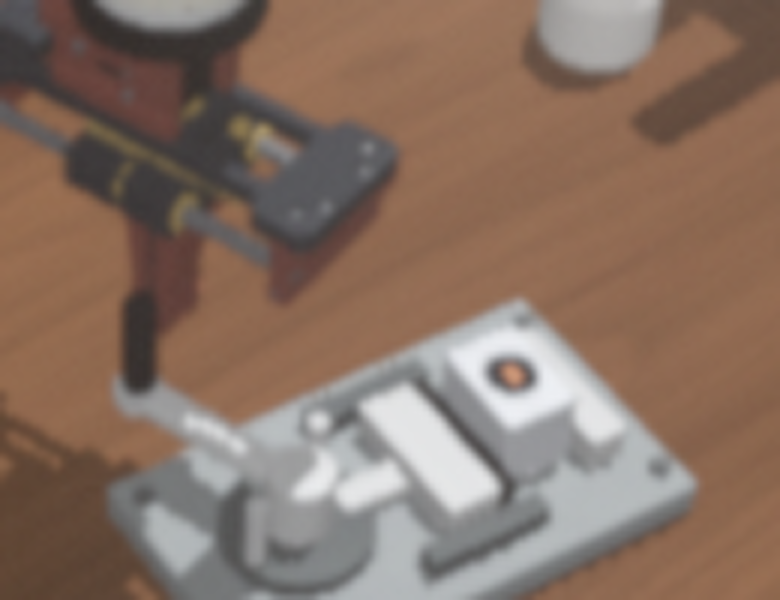

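The fingers are behind the handle at (140,340), pushing properly, and the jaw is advancing. Continuing.

apply_moves([
  [0,0,-0.062,-1,4.7,0,1],
  [0,0,-0.132,-1.8,10.8,0,1],
  [0,0,-0.201,-2.2,16.9,0,1],
  [0,0,-0.271,-2.1,23,0,1],
  [0,0,-0.341,-1.7,29,0,1],
  [0,0,-0.411,-0.8,35,0,1],
  [0,0,-0.481,0.5,41,0,1],
  [0,0,-0.55,2.2,46.9,0,1],
])

```text
time: 13.62
eef_pos: [0.5121, 0.0084, 0.0616]
tcp_rot: [-3.14, 0.0, 0.797]
contact_force: [0.0, 4.4, 1.9]
opening: 0.0001
```

```bash
python3 - <<'E'
from h import *
im,d=snapshot("scene"); n="scene"
p=proj(n,[.6,.13,.05])[0].astype(int); cv2.imwrite(f"pics/s13.png",cv2.resize(im[p[1]-70:p[1]+30,p[0]-75:p[0]+55],None,fx=6,fy=6,interpolation=cv2.INTER_CUBIC))
print(tp(226,.02)); rows([228,230,232,234,236],.020,z=.062)
print(state()["eef_pos"],state()["contact_force"])
E
```

```text
(array([0.51306724, 0.00724928, 0.07      ]), np.float64(0.8028514559173918))
[0, 0, np.float64(-0.037), -0.6, 3.2, -0.4, 1] 
[0, 0, np.float64(-0.072), -1.2, 6.2, -0.4, 1] 
[0, 0, np.float64(-0.107), -1.6, 9.2, -0.4, 1] 
[0, 0, np.float64(-0.142), -1.9, 12.3, -0.4, 1] 
[0, 0, np.float64(-0.177), -2.1, 15.3, -0.4, 1] 
[0.51289125 0.00741211 0.06161749] [-0.2631502   2.1433079   0.34134769]
```

View pics/s13.png

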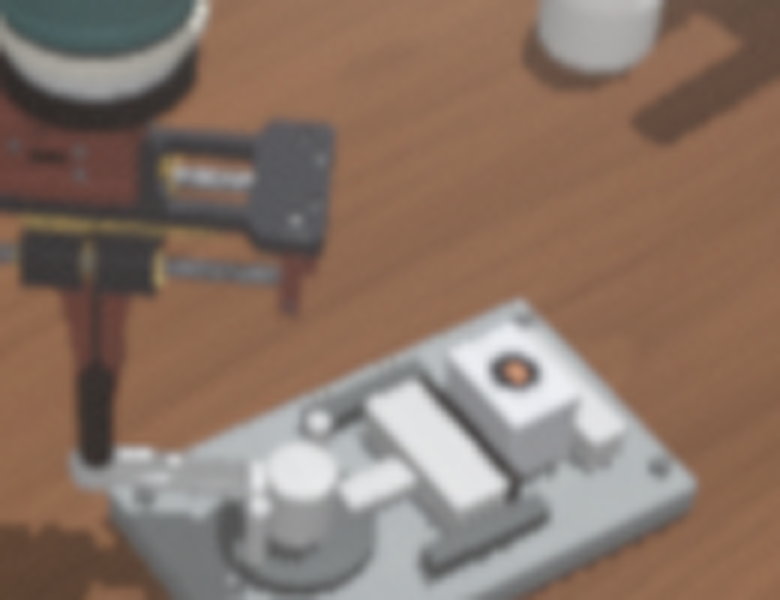

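The handle is at (95,410), still cleanly in front of the fingers. The jaw now touches the block. Smaller steps from here.

apply_moves([
  [0,0,-0.037,-0.6,3.2,0,1],
  [0,0,-0.072,-1.2,6.2,0,1],
  [0,0,-0.107,-1.6,9.2,0,1],
  [0,0,-0.142,-1.9,12.3,0,1],
])

```text
time: 14.0
eef_pos: [0.519, -0.0015, 0.0615]
tcp_rot: [-3.14, 0.001, 0.936]
contact_force: [-1.4, 3.4, 2.7]
opening: 0.0007
```

```bash
python3 - <<'E'
from h import *
rows([235,236,237,238,239,240],.020,z=.062)
s=state(); t=np.radians(234); print(s["eef_pos"],s["contact_force"],"tangential",-s["contact_force"][:2]@[-np.sin(t),np.cos(t)],"yaw",s["tcp_rot"][2],np.radians(234-180))
E
```

```text
[0, 0, np.float64(-0.024), -0.3, 3.2, -0.5, 1] 
[0, 0, np.float64(-0.042), -0.6, 4.7, -0.5, 1] 
[0, 0, np.float64(-0.059), -0.9, 6.2, -0.5, 1] 
[0, 0, np.float64(-0.077), -1.2, 7.7, -0.5, 1] 
[0, 0, np.float64(-0.094), -1.4, 9.2, -0.5, 1] 
[0, 0, np.float64(-0.112), -1.6, 10.7, -0.5, 1] 
[ 0.51901558 -0.00150842  0.06150234] [-1.37343082  3.38712619  2.72896807] tangential 3.1020316903295377 yaw 0.9356064745728803 0.9424777960769379
```

```bash
python3 - <<'E'
from h import *
p,y=tp(234,.02,.062)
rows([234.5,235,236,237,238],.020,base=(p,y),z=.062)
E
```

```text
[0, 0, np.float64(-0.009), -0.2, 0.7, 0.0, 1] 
[0, 0, np.float64(-0.017), -0.3, 1.5, 0.0, 1] 
[0, 0, np.float64(-0.035), -0.6, 3.0, 0.0, 1] 
[0, 0, np.float64(-0.052), -0.9, 4.5, 0.0, 1] 
[0, 0, np.float64(-0.07), -1.2, 6.0, 0.0, 1]
```

apply_moves([
  [0,0,-0.017,-0.3,1.5,0,1],
  [0,0,-0.035,-0.6,3,0,1],
  [0,0,-0.052,-0.8,4.5,0,1],
])

```text
time: 14.25
eef_pos: [0.5224, -0.0052, 0.0615]
tcp_rot: [-3.14, 0.001, 0.989]
contact_force: [-2.6, 3.1, 2.8]
opening: 0.0006
```

apply_moves([
  [0,0,-0.009,-0.2,0.8,0,1],
  [0,0,-0.017,-0.3,1.5,0,1],
  [0,0,-0.026,-0.4,2.2,0,1],
])

```text
time: 14.5
eef_pos: [0.5242, -0.007, 0.0615]
tcp_rot: [-3.141, 0.001, 1.015]
contact_force: [-4.7, 1.1, 3.2]
opening: 0.0004
```

apply_moves([
  [0,0,-0.009,-0.2,0.8,0,1],
  [0,0,-0.017,-0.3,1.5,0,1],
])

```text
time: 14.67
eef_pos: [0.5255, -0.0081, 0.0615]
tcp_rot: [-3.141, 0.001, 1.033]
contact_force: [-4.1, 0.5, 2.8]
opening: 0.0004
```

apply_moves([
  [0,0,-0.009,-0.2,0.8,0,1],
  [0,0,-0.017,-0.3,1.5,0,1],
])

```text
time: 14.83
eef_pos: [0.5267, -0.0092, 0.0614]
tcp_rot: [-3.141, 0.001, 1.05]
contact_force: [-4.1, 0.3, 1.6]
opening: 0.0005
```

apply_moves([
  [0,0,-0.009,-0.2,0.8,0,1],
  [0,0,-0.017,-0.3,1.5,0,1],
])

```text
time: 15.0
eef_pos: [0.5279, -0.0102, 0.0614]
tcp_rot: [-3.141, 0.001, 1.067]
contact_force: [-5.2, 0.1, 2.3]
opening: 0.0003
```

apply_moves([
  [0,0,-0.009,-0.2,0.8,0,1],
  [0,0,-0.017,-0.3,1.5,0,1],
])

```text
time: 15.17
eef_pos: [0.5292, -0.0111, 0.0614]
tcp_rot: [-3.141, 0.001, 1.084]
contact_force: [-4.3, -0.2, 1.6]
opening: 0.0008
```

apply_moves([
  [0,0,-0.009,-0.2,0.8,0,1],
  [0,0,-0.017,-0.3,1.5,0,1],
])

```text
time: 15.33
eef_pos: [0.5304, -0.0121, 0.0614]
tcp_rot: [-3.141, 0.0, 1.101]
contact_force: [-4.4, 0.0, 1.2]
opening: 0.0006
```

```bash
python3 - <<'E'
from h import *
im,d=snapshot("scene"); n="scene"
p=proj(n,[.6,.13,.05])[0].astype(int); cv2.imwrite(f"pics/s14.png",cv2.resize(im[p[1]-60:p[1]+40,p[0]-75:p[0]+55],None,fx=6,fy=6,interpolation=cv2.INTER_CUBIC))
s=state(); print(tp(243.5,.02)); print(s["eef_pos"],s["contact_force"],s["tcp_rot"])
E
```

```text
(array([ 0.5306745 , -0.01264546,  0.07      ]), np.float64(1.1082840750163996))
[ 0.53055154 -0.01213472  0.06146162] [-5.14024616  0.08089639  0.4268019 ] [-3.14135820e+00  3.90114335e-04  1.10125612e+00]
```

View pics/s14.png

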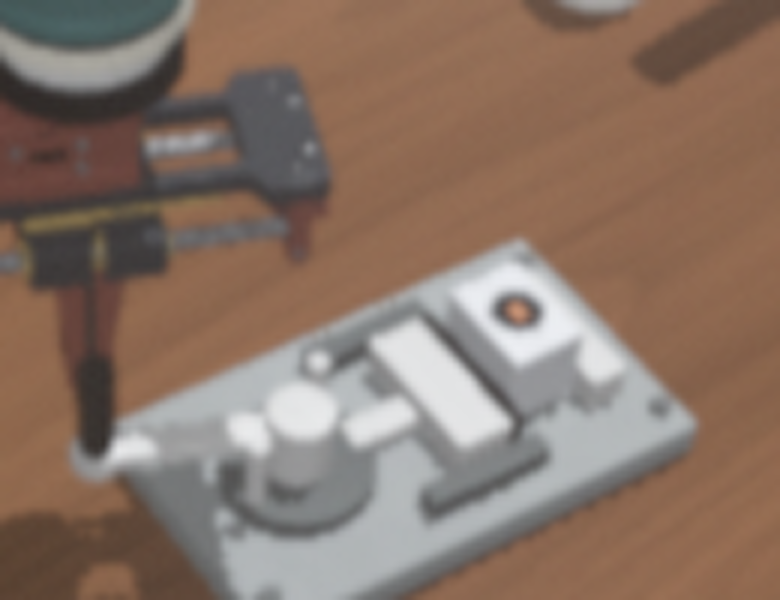

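The handle at (93,400) keeps following, at about 5 N. The block at (518,330) is nearly at the fence. Continuing in 1° steps.

apply_moves([
  [0,0,-0.009,-0.2,0.8,0,1],
  [0,0,-0.017,-0.3,1.5,0,1],
])

```text
time: 15.55
eef_pos: [0.5316, -0.013, 0.0615]
tcp_rot: [-3.141, 0.0, 1.118]
contact_force: [-4.6, -0.3, 1.3]
opening: 0.0004
```

apply_moves([
  [0,0,-0.009,-0.2,0.8,0,1],
  [0,0,-0.017,-0.3,1.5,0,1],
])

```text
time: 15.72
eef_pos: [0.5328, -0.0139, 0.0615]
tcp_rot: [-3.141, 0.0, 1.135]
contact_force: [-3.5, 0.6, -0.4]
opening: 0.0003
```

apply_moves([
  [0,0,-0.009,-0.2,0.8,0,1],
  [0,0,-0.017,-0.3,1.5,0,1],
])

```text
time: 15.88
eef_pos: [0.534, -0.0149, 0.0615]
tcp_rot: [-3.141, 0.0, 1.152]
contact_force: [-5.6, -0.8, -0.5]
opening: 0.0007
```

apply_moves([
  [0,0,-0.009,-0.2,0.8,0,1],
  [0,0,-0.017,-0.3,1.5,0,1],
])

```text
time: 16.05
eef_pos: [0.5353, -0.0158, 0.0615]
tcp_rot: [-3.141, 0.001, 1.169]
contact_force: [-5.6, -0.8, 0.1]
opening: 0.0003
```

apply_moves([
  [0,0,-0.006,-0.1,0.5,0,1],
  [0,0,-0.012,-0.2,1,0,1],
])

```text
time: 16.22
eef_pos: [0.5361, -0.0164, 0.0615]
tcp_rot: [-3.141, 0.001, 1.181]
contact_force: [-4.7, 0.6, 1.0]
opening: 0.0009
```

apply_moves([
  [0,0,-0.006,-0.1,0.5,0,1],
  [0,0,-0.012,-0.2,1,0,1],
])

```text
time: 16.38
eef_pos: [0.537, -0.017, 0.0614]
tcp_rot: [-3.141, 0.001, 1.193]
contact_force: [-5.8, -1.0, 0.8]
opening: 0.0009
```

apply_moves([
  [0,0,-0.006,-0.1,0.5,0,1],
  [0,0,-0.012,-0.2,1,0,1],
])

```text
time: 16.55
eef_pos: [0.5378, -0.0176, 0.0615]
tcp_rot: [-3.141, 0.001, 1.205]
contact_force: [-5.7, 0.0, 0.1]
opening: 0.0003
```

apply_moves([
  [0,0,-0.006,-0.1,0.5,0,1],
  [0,0,-0.012,-0.2,1,0,1],
])

```text
time: 16.72
eef_pos: [0.5387, -0.0181, 0.0615]
tcp_rot: [-3.141, 0.001, 1.217]
contact_force: [-4.6, -1.4, 0.1]
opening: 0.0003
```

apply_moves([
  [0,0,-0.006,-0.1,0.5,0,1],
  [0,0,-0.012,-0.2,1,0,1],
])

```text
time: 16.88
eef_pos: [0.5395, -0.0187, 0.0615]
tcp_rot: [-3.141, 0.001, 1.229]
contact_force: [-5.3, -0.9, 1.0]
opening: 0.0001
```

apply_moves([
  [0,0,-0.006,-0.1,0.5,0,1],
  [0,0,-0.012,-0.2,1,0,1],
])

```text
time: 17.05
eef_pos: [0.5404, -0.0192, 0.0615]
tcp_rot: [-3.141, 0.001, 1.241]
contact_force: [-5.4, -1.0, 0.8]
opening: 0.0006
```

```bash
python3 - <<'E'
from h import *
s=state(); print(tp(251.5,.02)); print(s["eef_pos"],s["contact_force"],s["tcp_rot"],np.degrees(s["tcp_rot"][2])+180)
E
```

```text
(array([ 0.54056263, -0.01976142,  0.07      ]), np.float64(1.2479104151759453))
[ 0.54040529 -0.01922632  0.06148873] [-5.40606259 -0.99024772  0.7952223 ] [-3.14119236e+00  6.95402660e-04  1.24086935e+00] 251.09657671774542
```

apply_moves([
  [0,0,-0.006,-0.1,0.5,0,1],
  [0,0,-0.012,-0.2,1,0,1],
])

```text
time: 17.22
eef_pos: [0.5413, -0.0198, 0.0615]
tcp_rot: [-3.141, 0.001, 1.253]
contact_force: [-5.6, -1.9, 0.8]
opening: 0.0005
```

apply_moves([
  [0,0,-0.006,-0.1,0.5,0,1],
  [0,0,-0.012,-0.2,1,0,1],
])

```text
time: 17.38
eef_pos: [0.5422, -0.0203, 0.0615]
tcp_rot: [-3.141, 0.001, 1.265]
contact_force: [-5.9, -0.5, -0.2]
opening: 0.0006
```

apply_moves([
  [0,0,-0.006,-0.1,0.5,0,1],
  [0,0,-0.012,-0.2,1,0,1],
])

```text
time: 17.55
eef_pos: [0.543, -0.0208, 0.0615]
tcp_rot: [-3.141, 0.001, 1.277]
contact_force: [-4.7, -1.7, 0.6]
opening: 0.0002
```

apply_moves([
  [0,0,-0.006,-0.1,0.5,0,1],
  [0,0,-0.012,-0.2,1,0,1],
])

```text
time: 17.72
eef_pos: [0.5432, -0.021, 0.0614]
tcp_rot: [-3.14, 0.001, 1.289]
contact_force: [-7.8, -0.3, 3.3]
opening: 0.0005
```

apply_moves([
  [0,0,-0.003,0,0.3,0,1],
  [0,0,-0.006,-0.1,0.6,0,1],
])

```text
time: 17.88
eef_pos: [0.5431, -0.0211, 0.0614]
tcp_rot: [-3.139, 0.001, 1.295]
contact_force: [-8.2, 0.0, 3.9]
opening: 0.0006
```

apply_moves([
  [0,0,0,0,0.4,0,1],
  [0,0,0,0,0.8,0,1],
])

```text
time: 18.05
eef_pos: [0.5432, -0.0211, 0.0613]
tcp_rot: [-3.137, 0.001, 1.295]
contact_force: [-10.3, 0.6, 5.6]
opening: 0.0003
```

apply_moves([
  [0,0,0,0,0.5,0,1],
  [0,0,0,0,1,0,1],
])

```text
time: 18.22
eef_pos: [0.5432, -0.0212, 0.0613]
tcp_rot: [-3.136, 0.001, 1.295]
contact_force: [-13.0, 1.4, 9.0]
opening: 0.0
```

apply_moves([
  [0,0,0,0,0.4,-0.3,1],
  [0,0,0,0,0.8,-0.3,1],
  [0,0,0,0,0.8,-0.3,1],
])

```text
time: 18.47
eef_pos: [0.5432, -0.0211, 0.0614]
tcp_rot: [-3.134, 0.001, 1.295]
contact_force: [-11.9, 0.6, 6.9]
opening: 0.0003
```

```bash
python3 - <<'E'
from h import *
im,d=snapshot("scene"); n="scene"; cv2.imwrite("pics/scene15.png",im)
p=proj(n,[.6,.13,.05])[0].astype(int); cv2.imwrite(f"pics/s15.png",cv2.resize(im[p[1]-60:p[1]+40,p[0]-75:p[0]+55],None,fx=6,fy=6,interpolation=cv2.INTER_CUBIC))
s=state(); print(s["eef_pos"],s["contact_force"],s["tcp_rot"],s["ft_torque"])
E
```

```text
[ 0.54316672 -0.02114422  0.06135842] [-12.81014063   2.06027992   7.74310712] [-3.13430905e+00  9.96163476e-04  1.29462227e+00] [ 0.19303626  2.04777161 -0.06131449]
```

View pics/s15.png

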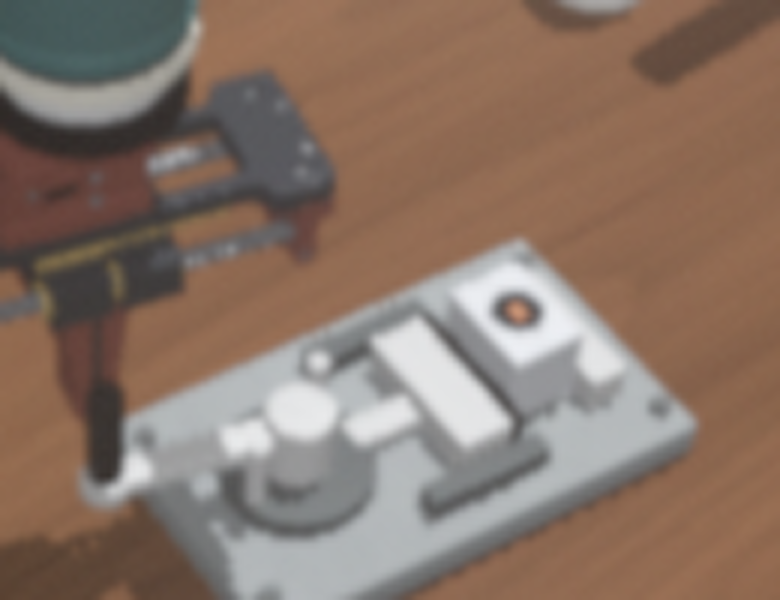

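The handle is at (103,430) and the jaw at (440,390), pressed on the block at (518,330). Force rises without motion. One firmer push, still under 20 N, to confirm this is the stop.

apply_moves([
  [0,0,0,0,0.5,-0.5,1],
  [0,0,0,0,1,-0.5,1],
  [0,0,0,0,1.4,-0.5,1],
  [0,0,0,0,1.4,-0.5,1],
])

```text
time: 18.85
eef_pos: [0.5432, -0.0211, 0.0614]
tcp_rot: [-3.132, 0.001, 1.295]
contact_force: [-14.0, 2.7, 7.0]
opening: 0.0001
```

No motion at 16 N, so the hard stop is reached at about 1.6 rad of turn, inside the stated range. Backing off and lifting away.

apply_moves([
  [0,0,0,0,-4,0,1],
  [0,0,0,0,-10,0,1],
  [0,0,0,0,-20,0,1],
  [0,0,0,0,-30,0,1],
  [0,0,0,0,-30,-30,1],
  [0,0,0,0,-30,-70,1],
  [0,0,0,0,-30,-110,1],
  [0,0,0,0,-30,-140,1],
])

```text
time: 19.52
eef_pos: [0.5207, -0.014, 0.2057]
tcp_rot: [3.137, -0.0, 1.294]
contact_force: [1.3, 0.2, 1.2]
opening: 0.0001
```

apply_moves([
  [0,0,0,-60,-30,0,1],
  [0,0,0,-100,-40,0,1],
  [0,0,0,-130,-40,0,1],
  [0,0,0,-130,-40,0,1],
])

```text
time: 19.85
eef_pos: [0.4437, -0.1315, 0.2031]
tcp_rot: [3.14, 0.003, 1.293]
contact_force: [1.3, 0.1, 1.2]
opening: 0.0006
```

```bash
python3 - <<'E'
from h import *
s=state(); print(s["eef_pos"],s["contact_force"])
for n in("scene","top"):
    im,d=snapshot(n); cv2.imwrite(f"pics/{n}16.png",im); np.save(f"{n}_f.npy",im)
    for t in ["lever_grip","jaw_face","block_center"]:
        for r in pinpoint(n,t)[:3]: print(n,t,np.round(r["at"],4),round(r["confidence"],2))
    p=proj(n,[.58,.11,.05])[0].astype(int); cv2.imwrite(f"pics/{n}16z.png",cv2.resize(im[p[1]-50:p[1]+50,p[0]-65:p[0]+65],None,fx=6,fy=6,interpolation=cv2.INTER_CUBIC))
E
```

```text
[ 0.44372954 -0.13145584  0.20308871] [1.30996226 0.05335189 1.18932166]
scene lever_grip [ 0.5607 -0.0258  0.0839] 0.87
scene jaw_face [0.5996 0.1478 0.036 ] 0.92
scene block_center [ 0.4577 -0.0776  0.0182] 0.97
scene block_center [ 0.5646 -0.1395  0.0184] 0.91
scene block_center [ 0.4072 -0.2718  0.019 ] 0.82
top lever_grip [ 0.5672 -0.0288  0.087 ] 0.62
top jaw_face [0.5998 0.1466 0.0372] 0.49
top jaw_face [0.5898 0.0564 0.0169] 0.26
top block_center [0.5986 0.1609 0.0395] 0.73
top block_center [ 0.5652 -0.1406  0.0192] 0.66
top block_center [ 0.4604 -0.0815  0.0201] 0.56
```

View pics/scene16z.png

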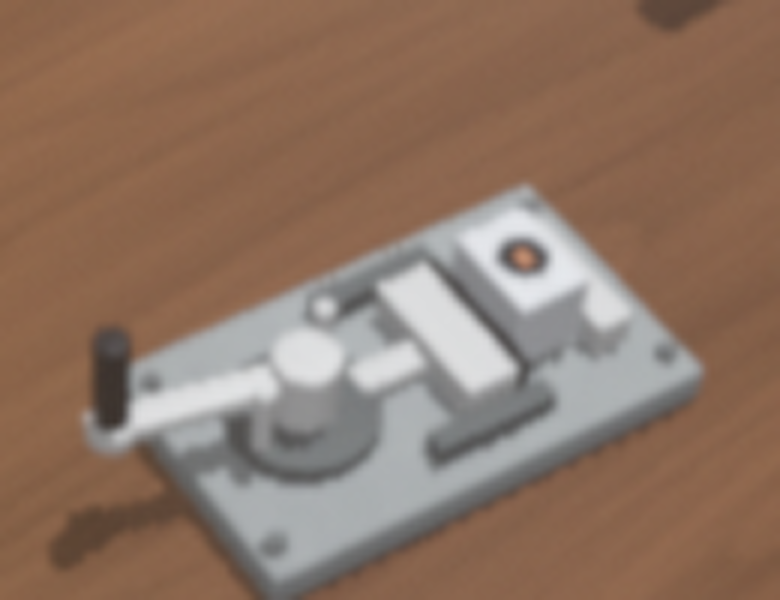

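View pics/top16z.png

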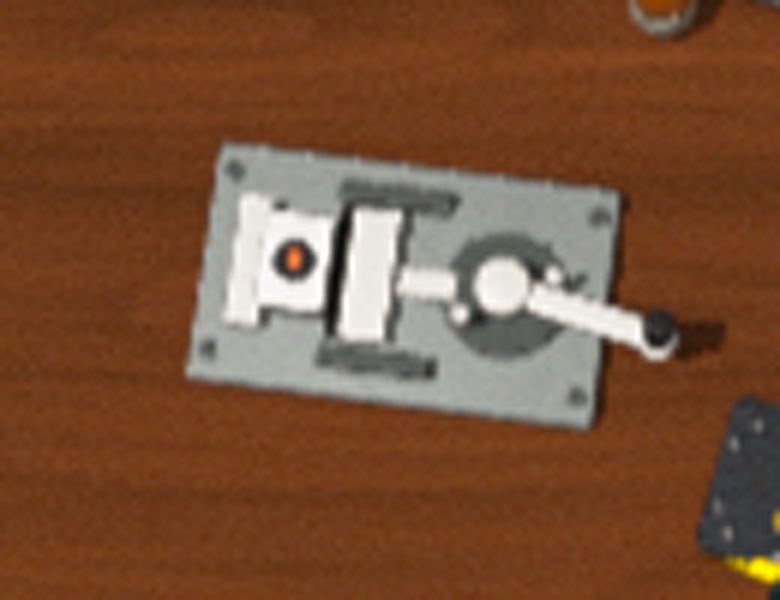

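View pics/scene16.png

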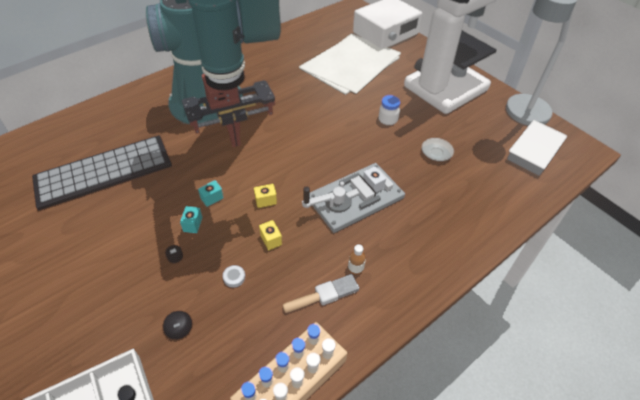

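The top crop shows the lever arm lying against a stop pin at (553,273). The block at (295,260) is tight between the fence and the black pad, and the bystanders are at their original pixels. Handing in.

```bash
python3 - <<'E'
from h import *
s=state(); print(s["time"],s["contact_force"].round(1)); print(hand_in())
E
```

```text
20.25 [ 0.4 -0.2  0.2]
the job is handed in; nothing more can be done
None
```

The block is clamped in the vice and the lever is at its end stop. I handed the job in at 20.3 s, with the robot clear of everything.

- **Block:** I set the grey specimen carrier upright on the pocket floor and released it there. First floor contact was about 2 N.
- **Lever:** I pushed the handle with closed fingers, counter-clockwise by about 1.6 rad, which is within the stated 1.40 to 1.65. Moving it took about 4 to 6 N.
- **Stop:** The lever then stalled. The contact force rose from about 8 to 16 N over five pushes with no movement, so I took that as the hard stop. 16 N was the highest force read on the vice or lever.

**Last checks:**
- In the final top picture the lever arm lies against a stop pin, and the block sits between the fence and the jaw pad.
- The other things on the bench look to be at their starting places. I judged that by eye only.

**What disagreed:**
- The two cameras differed by about 4.5 mm in x and 2 mm in y on absolute position, though they agreed on the block-to-vice distance to under 1 mm. I used their mean.
- Depth showed the fingers ending about 20 mm short of the nominal tool tip, so I lowered the tool by about 8 mm for the lever push.
- At the stop there was also a vertical force of about 7 to 9 N, probably friction on the handle. It is included in the 16 N total.
- In the final scene picture the block finder's three best finds were all look-alikes. In the top picture it found the block within about 4 mm of its clamped place.

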